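# Sort brake pads by thickness in a slotted wear gauge

### The arm

A 7-joint arm with a two-finger parallel gripper is mounted at the origin on a cart in front of the work surface, level with it; the furniture and walls round the work are solid. World frame = base frame: x ahead of the robot, y to its left, z up, the work surface at z = 0. Lengths are in mm, angles in degrees, forces in N, time in s.
With the tool pointing down it reaches from about 425 to 1025 mm from the base axis. Payload 3.6 kg.
Tool frame: the origin (TCP) lies at the very end of the fingers, on their centre line; the grasp point (between the pads) lies 19 mm behind it (robot.grip_point_offset is the distance from the TCP to the grasp point, in mm); z points along the fingers, x is the direction in which the jaws open and shut, and the axes are right-handed (so a half turn about z gives the same grasp; the last joint's range is limited). The gripper opens to 85 mm and grips with 20 to 120 N. Pads are 22 mm wide; open, the fingers measure 114 mm over their backs; the gripper's body (76 mm by 85 mm) begins 54 mm behind the grasp point. The pads swing forward as they close: fully open they stand 13 mm farther back than shut.
Start: joints at [67.179, 33.873, 2.773, 92.16, -1.908, 54.013, -1.931], TCP at [217.575, -691.586, 201.502] pointing down, gripper open.
Joint ranges: [-153.93, 153.93], [-27.13, 128.08], [-72.61, 78.16], [10.71, 143.7], [-87.88, 267.88], [4.46, 118.87], [-176.78, 176.78]. Speed limits (degrees/s): [147.25, 147.25, 180, 180, 180, 180, 180].

### API

Orientations are given as [roll, pitch, yaw] about the fixed x, y, z axes, in that order (R = Rz(yaw) Ry(pitch) Rx(roll)).
In Python, from cell import robot, imaging gives the robot as it stands. The module is installed in compiled form; this text tells all that it offers.
- The arm moves only by the tool drive_tool, never from a script. Its argument "increments" is a list that holds one entry, the list of rows, each a list of 4 numbers: the shift along the tool's x, y, z in cm, then the turn about the tool's z in degrees. In form: [[[x, y, z, yaw], ...]]. A call has 1 to 12 rows; each row is the pose to reach, as a shift and turn from the pose commanded when the call began, along the tool's axes at that moment; what a row does not reach only later rows make up. A row lasts 1/10 s, in which the tool goes at most 50 mm and 8.59 degrees, less where a joint would pass 70% of its speed; a pose out of reach is approached as far as the arm can. A call with a gripper value outside its range is refused whole. "hand" is the closure, from 0 (fully open) to 1 (shut), set as the call begins (left out, the last holds). The fingers move at their own pace and stop on an object; "squeeze" is the grip in N (left out, the last holds). Time passes only in rows, so rows that repeat a pose let the fingers close. It gives the time, the measured TCP pose, the force and the opening at its end, in the units of the state.
- robot.state(): the state, without advancing time (a new reading comes with each control period).
- imaging.read_camera(name): name is "side" or "top" or "wrist"; returns the picture (480x640x3 uint8, red, green, blue); there is no depth.
- imaging.camera_info(name): a dict with "intrinsics" (3x3 intrinsics, pixels), "rvec" (rotation vector, rad) and "tvec" (3), from world to camera coordinates, as OpenCV has them; the wrist camera has in their place "hand_eye" (4x4, takes a point from camera to tool coordinates, whose origin is the TCP and whose axes are the tool frame's). Camera axes: x right, y down, z forward; pixel columns grow to the right and rows downward; lengths in mm; the calibration is good to about 2 mm. A picture is of the moment at which its call begins: read the wrist's pose just before it. camera_info takes no time and is no camera call.
- robot.close_job(): hands the job in, once; it reports no verdict.
The state is a dict: "clock": time; "qpos": joint angles; "dq": joint speeds; "effort": joint torques, N m; "tcp_pos": TCP position; "ee_rot": TCP orientation; "ft_force": force on the tool from outside, world axes, zero at the start; "ft_torque": the same for the moment, N m; "opening": opening from 0.0 (shut) to 1.0 (fully open).
Only numpy, scipy, OpenCV 4.12 (cv2) and the standard library are available. Lean on these libraries where they do the work, as an engineer would, in place of code of your own. Each camera call takes 0.05 s, during which the arm holds its last target.

### The job

Check the two used brake pads from the wooden tray for wear: put each one into the narrowest slot of the slotted metal wear gauge that its thickness will go into, pushed fully home on the slot's floor and let go. Either face of a pad may point forward; leave the other things on the bench where they are.

Things in the scene. Friction and masses are not known exactly. Their poses are not given: they have to be found in the camera images.
- worn_pad: Worn brake pad, bare steel back, red-brown lining, 0.22 kg: flat plate 7 mm thick over all, 120 mm long, 64 mm high. Origin: middle of the underside, mid thickness; x through the thickness, y along the length, z up along the height. Starts leaning 15 degrees to the tray's front in either cradle of the tray, against the cradle's front wall; its upper 34 mm stands free: grip it there, near mid length, across the thickness.
- half_pad: Half-worn brake pad, blue back, grey lining, 0.30 kg: flat plate 13 mm thick over all, 120 mm long, 64 mm high. Origin: middle of the underside, mid thickness; x through the thickness, y along the length, z up along the height. Starts leaning 15 degrees to the tray's front in either cradle of the tray, against the cradle's front wall; its upper 34 mm stands free: grip it there, near mid length, across the thickness.
- wear_gauge: Fixed aluminium block 132 x 142 mm on a dark base, with three parallel slots leaning 30 degrees to its front (its own -x, roughly the robot's left). Front to back they are 22, 16, 10 mm wide (stripe in front of each: green, yellow, red), 130 mm long between end cheeks, 32 mm deep, lips rounded 4 mm; walls between them 30 mm. Origin: centre of the base's underside; x to its back, z up.
- slot_wide (a point): Centre of the floor of the 22 mm slot (front, green stripe). Its z points out of the slot to the mouth (32 mm away; up, leaning 30 degrees to the gauge's front), y along the slot (level), x across it (to the back and upward).
- slot_middle (a point): Centre of the floor of the 16 mm slot (middle, yellow stripe). Its z points out of the slot to the mouth (32 mm away; up, leaning 30 degrees to the gauge's front), y along the slot (level), x across it (to the back and upward).
- slot_narrow (a point): Centre of the floor of the 10 mm slot (back, red stripe). Its z points out of the slot to the mouth (32 mm away; up, leaning 30 degrees to the gauge's front), y along the slot (level), x across it (to the back and upward).
- pad_tray: Fixed plywood tray 150 x 142 mm with two wooden cradles, one behind the other, 84 mm apart, each holding a pad that leans 15 degrees to the tray's front (its own -x, roughly the robot's left). Their grooves are 16 mm wide, 30 mm deep, 130 mm long. Origin: centre of its underside; x to its back, z up.
- centre_cap: Bystander: black round wheel centre cap 60 mm across, 14 mm high, near the bench's front edge. Origin: centre of its underside.
- tape_measure: Bystander: yellow tape measure 35 x 85 x 64 mm, at the bench's front edge, before the tray. Origin: centre of its underside.
- ink_bottle: Bystander: blue and white bottle 39 mm across, 82 mm high, behind the gauge. Origin: centre of its underside.
- spray_can: Bystander: aerosol can 67 mm across, 205 mm high, behind the gauge. Origin: centre of its underside.

How it is judged:
By the outcome, as a careful person would: the job done as asked, in the order asked, and still so for the second after the job is handed in, with the robot touching nothing.
It also fails if it takes over 58 s, if anything falls off the work surface, if the arm or the gripper's body presses on something with over 40 N, if the wrist force passes 120 N, or if a joint passes its speed limit or range.

## Working session

There is one attempt and no reset: what is moved stays moved. The work goes in short steps, Python scripts to look and compute and a tool call to move; the robot and the scene stay as the last step left them, time stands still between calls to the robot, and variables do not carry over. Pictures are saved under pics/ and viewed, and the job is handed in when it is done.

Besides the shell and the picture viewer there is one more tool, called after "Emit:" as name(argument=value, ...), one argument or row to a line, values as JSON. drive_tool: Moves the arm, as the interface text tells. Its arguments: {"type":"object","properties":{"increments":{"type":"array","items":{"type":"array","items":{"type":"array","items":{"type":"number"}}}},"hand":{"type":"number"},"squeeze":{"type":"number"}},"required":["increments"]}

```bash
mkdir -p pics; cat > h.py <<'E'
import numpy as np, cv2
from cell import robot, imaging
from scipy.spatial.transform import Rotation as R
E
python3 - <<'E'
from h import *
s=robot.state();print(s)
for n in ["side","top","wrist"]:
    im=imaging.read_camera(n);cv2.imwrite(f"pics/{n}0.png",im[:,:,::-1]);print(n,imaging.camera_info(n))
E
```

```text
{'clock': 0.0, 'qpos': array([67.1808649 , 33.92689039,  2.76561047, 92.23625889, -1.90720772,
       54.01389685, -1.93166264]), 'dq': array([-0.01261323, -0.04897394, -0.00323152, -0.00034296,  0.06425008,
       -0.00733952, -0.08033125]), 'effort': array([-8.14823361e-04, -5.48692739e+01,  1.54553946e+00, -1.98121101e+01,
        9.20948863e-03,  8.83125089e-03,  1.27941067e-05]), 'tcp_pos': array([ 217.29993353, -690.72147358,  200.3265824 ]), 'ee_rot': array([ 1.79992987e+02,  1.30798119e-01, -7.25323112e+01]), 'ft_force': array([0.52680449, 0.04985955, 0.04017928]), 'ft_torque': array([ 0.04487738, -0.02445765,  0.0321931 ]), 'opening': 0.9979565731767662}
side {'intrinsics': array([[507.90886571,   0.        , 318.48301832],
       [  0.        , 507.90886571, 243.158266  ],
       [  0.        ,   0.        ,   1.        ]]), 'rvec': array([ 0.98829401, -2.26066985,  1.2604246 ]), 'tvec': array([526.01356628, 244.15879004, 643.41604662])}
top {'intrinsics': array([[498.8084224 ,   0.        , 318.93696742],
       [  0.        , 498.8084224 , 235.89264905],
       [  0.        ,   0.        ,   1.        ]]), 'rvec': array([ 2.16548977, -2.19979564,  0.11081789]), 'tvec': array([187.64480642, 598.15592242, 881.8839069 ])}
wrist {'intrinsics': array([[356.66065682,   0.        , 320.39529973],
       [  0.        , 356.66065682, 241.73753743],
       [  0.        ,   0.        ,   1.        ]]), 'hand_eye': array([[ 9.99999687e-01,  5.09964525e-04, -6.05257370e-04,
         2.02986043e-01],
       [-3.00488613e-04,  9.52112922e-01,  3.05746454e-01,
        -7.81079117e+01],
       [ 7.32193208e-04, -3.05746176e-01,  9.52112777e-01,
        -1.72364160e+02],
       [ 0.00000000e+00,  0.00000000e+00,  0.00000000e+00,
         1.00000000e+00]])}
```

View pics/side0.png

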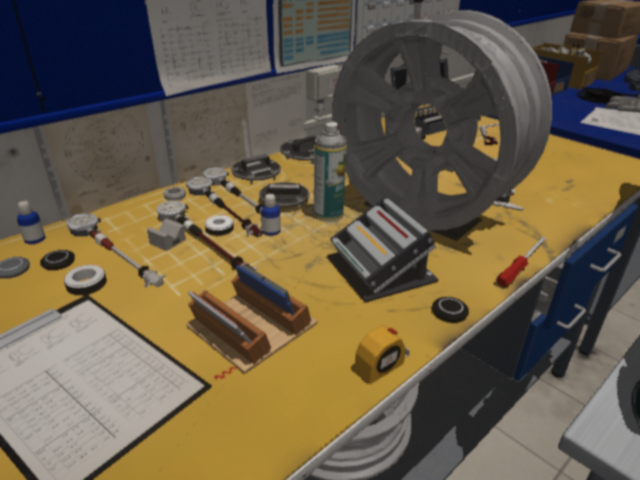

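View pics/top0.png

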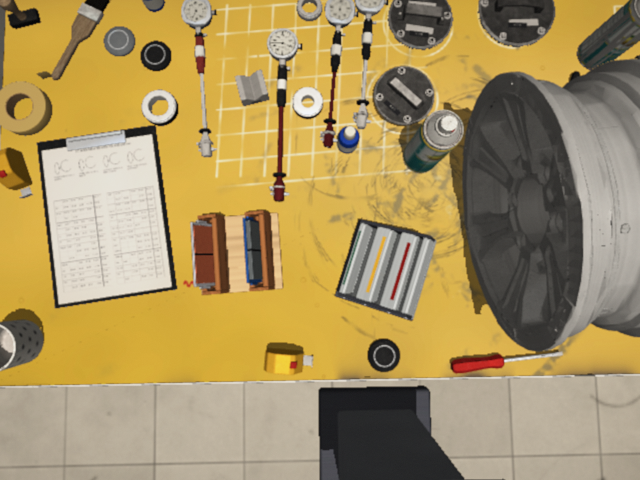

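View pics/wrist0.png

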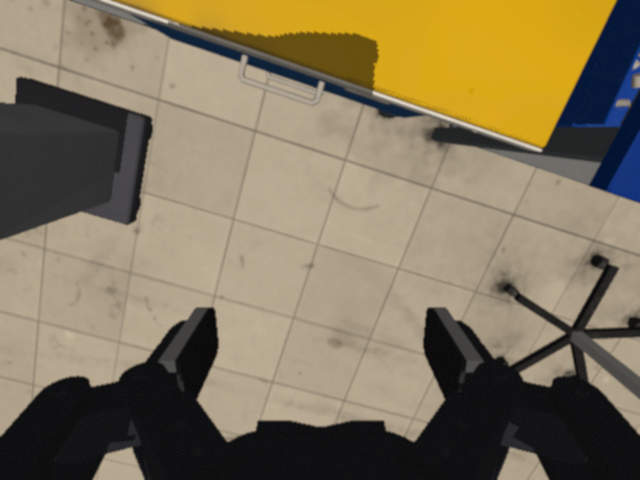

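The top view shows the tray (190–285, 210–295) with the steel/red pad in the front (left) cradle and the blue pad in the back one. The gauge is at (335–435, 220–320), slots green/yellow/red from left to right. I'll zoom in.

```bash
python3 - <<'E'
import cv2,numpy as np
t=cv2.imread("pics/top0.png")
a=cv2.resize(t[200:305,180:290],None,fx=5,fy=5,interpolation=cv2.INTER_CUBIC);cv2.imwrite("pics/t_tray.png",a)
a=cv2.resize(t[210:325,330:440],None,fx=5,fy=5,interpolation=cv2.INTER_CUBIC);cv2.imwrite("pics/t_gauge.png",a)
t=cv2.imread("pics/side0.png")
a=cv2.resize(t[190:375,180:445],None,fx=3,fy=3,interpolation=cv2.INTER_CUBIC);cv2.imwrite("pics/s_both.png",a)
E
```

```text
(no output)
```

View pics/t_tray.png

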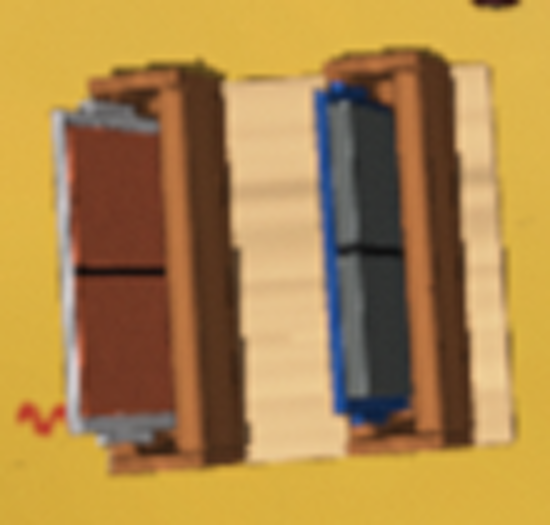

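View pics/t_gauge.png

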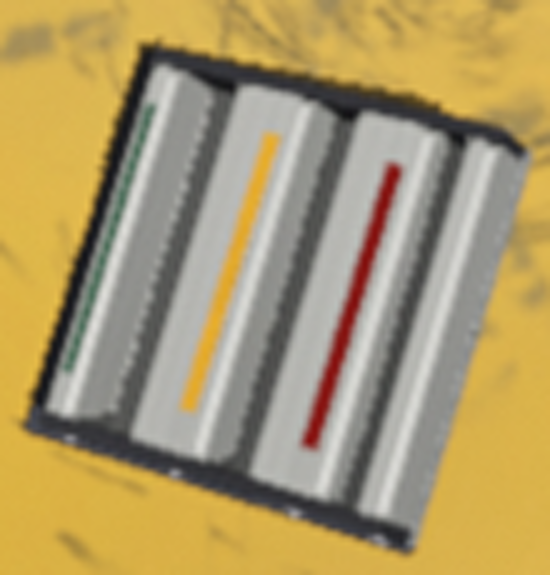

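View pics/s_both.png

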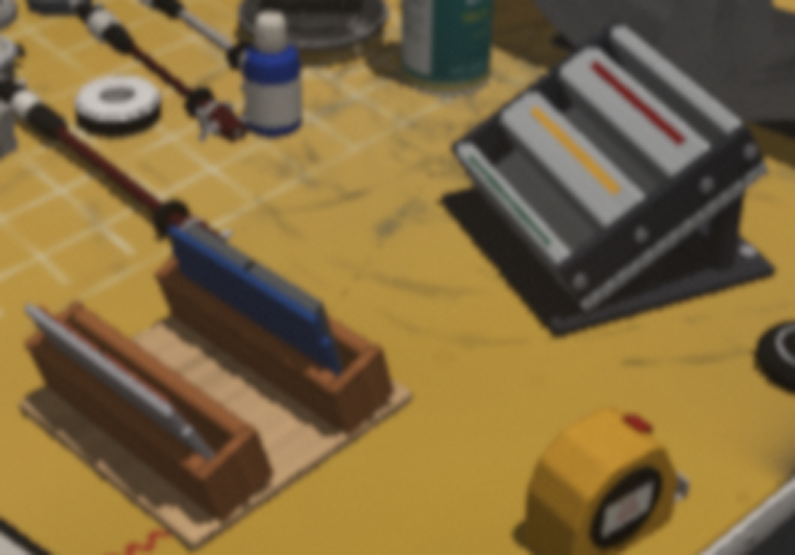

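```bash
cat >> h.py <<'E'
def cam(n):
    c=imaging.camera_info(n);return c["intrinsics"],cv2.Rodrigues(c["rvec"])[0],np.array(c["tvec"]).reshape(3)
def ray(n,uv):
    K,Rm,t=cam(n);d=Rm.T@np.linalg.inv(K)@np.array([uv[0],uv[1],1.]);return -Rm.T@t,d/np.linalg.norm(d)
def tri(rays):
    A=np.zeros((3,3));b=np.zeros(3)
    for o,d in rays:
        P=np.eye(3)-np.outer(d,d);A+=P;b+=P@o
    p=np.linalg.solve(A,b);return p,[np.linalg.norm((np.eye(3)-np.outer(d,d))@(p-o)) for o,d in rays]
def onz(r,z): o,d=r;return o+d*(z-o[2])/d[2]
def proj(n,p):
    K,Rm,t=cam(n);q=K@(Rm@np.asarray(p,float)+t);return q[:2]/q[2]
def wray(n_uv,st):
    c=imaging.camera_info("wrist");K=c["intrinsics"];H=c["hand_eye"]
    Rt=R.from_euler('xyz',st["ee_rot"],degrees=True).as_matrix()
    d=Rt@H[:3,:3]@np.linalg.inv(K)@np.array([n_uv[0],n_uv[1],1.]);o=Rt@H[:3,3]+st["tcp_pos"];return o,d/np.linalg.norm(d)
E
python3 - <<'E'
from h import *
T=cv2.imread("pics/top0.png");S=cv2.imread("pics/side0.png")
def stripe(im,box,f):
    x0,y0,x1,y1=box;c=cv2.resize(im[y0:y1,x0:x1],None,fx=4,fy=4,interpolation=cv2.INTER_CUBIC)
    h=cv2.cvtColor(c,cv2.COLOR_BGR2HSV);m=f(h).astype(np.uint8)
    n,l,s,_=cv2.connectedComponentsWithStats(m);k=1+np.argmax(s[1:,4])
    (cx,cy),(w,hh),a=cv2.minAreaRect(np.argwhere(l==k)[:,::-1].astype(np.float32))
    b=cv2.boxPoints(((cx,cy),(w,hh),a));
    e=[(b[i]+b[(i+1)%4])/2 for i in range(4)];
    L=[np.linalg.norm(b[i]-b[(i+1)%4]) for i in range(4)]
    i=int(np.argmin(L));e=sorted([e[i],e[(i+2)%4]],key=lambda p:p[1])
    return [(p+0.5)/4-0.5+np.array([x0,y0]) for p in e]
red=lambda h:((h[...,0]<8)|(h[...,0]>172))&(h[...,1]>140)&(h[...,2]>60)
yel=lambda h:(h[...,0]>12)&(h[...,0]<32)&(h[...,1]>140)&(h[...,2]>120)
E={}
for nm,f,bt,bs in [("red",red,(385,237,415,305),(372,205,414,242)),("yel",yel,(362,232,390,295),(350,222,392,258))]:
    a=stripe(T,bt,f);b=stripe(S,bs,f);print(nm,a,b)
    for u,v in zip(a,b): 
        p,r=tri([ray("top",u),ray("side",v)]);print(p.round(1),np.round(r,1))
for nm,u,v in [("blueL",(244.4,218.4),(237.5,266.3)),("blueR",(248.4,282.4),(287.3,292)),("wornL",(191.2,222.4),(189.5,292.7)),("wornR",(195,286),(237.5,327.5))]:
    p,r=tri([ray("top",u),ray("side",v)]);print(nm,p.round(1),np.round(r,1))
print("topcam",ray("top",(320,240))[0])
E
```

```text
red [array([408.47123718, 242.90434074]), array([391.47402573, 298.65518951])] [array([378.35951424, 211.8927002 ]), array([405.97013092, 236.05199432])]
[580.2  28.6  95.6] [0.7 0.7]
[489.   61.4  98.7] [0.7 0.7]
yel [array([384.125     , 236.62499952]), array([367.02535677, 291.34385681])] [array([358.00000095, 226.25000095]), array([384.75, 253.  ])]
[593.5  66.4  74.1] [0.3 0.3]
[501.   99.   75.2] [0.6 0.6]
blueL [629.  306.9  78.2] [0.9 0.9]
blueR [518.9 298.6  86. ] [0.3 0.3]
wornL [623.4 397.9  76. ] [0.4 0.4]
wornR [514.4 390.5  75.7] [0.1 0.1]
topcam [521.34787673 190.98959322 928.67630144]
```

```bash
python3 - <<'E'
from h import *
for uv in [(540,350),(470,230),(590,340),(640,330),(500,310),(440,130),(285,358),(383,355),(320,383),(640,378)]:
    print(uv,[onz(ray("top",uv),z)[:2].round(0) for z in (0,150,230,300)])
s=robot.state()
# arm elbow
E
```

```text
(540, 350) [array([ 386., -226.]), array([ 408., -159.]), array([ 420., -123.]), array([430., -91.])]
(470, 230) [array([ 610., -106.]), array([596., -58.]), array([588., -32.]), array([581., -10.])]
(590, 340) [array([ 403., -320.]), array([ 422., -237.]), array([ 432., -193.]), array([ 441., -155.])]
(640, 330) [array([ 419., -414.]), array([ 436., -317.]), array([ 444., -264.]), array([ 452., -219.])]
(500, 310) [array([ 460., -155.]), array([ 470., -100.]), array([475., -70.]), array([480., -44.])]
(440, 130) [array([803., -57.]), array([757., -17.]), array([733.,   5.]), array([712.,  23.])]
(285, 358) [array([380., 244.]), array([403., 235.]), array([415., 231.]), array([426., 227.])]
(383, 355) [array([382.,  64.]), array([405.,  84.]), array([417.,  95.]), array([427., 105.])]
(320, 383) [array([334., 180.]), array([364., 182.]), array([381., 183.]), array([395., 184.])]
(640, 378) [array([ 332., -408.]), array([ 363., -311.]), array([ 379., -260.]), array([ 393., -214.])]
```

```bash
python3 - <<'E'
from h import *
for uv in [(440,15),(480,12),(540,60),(440,228),(335,100),(545,100)]:
    o,d=ray("side",uv)
    for y in (-60,-120,-200,-300):
        k=(y-o[1])/d[1];print(uv,y,(o+k*d).round(0))
print(ray("side",(320,240)))
E
```

```text
(440, 15) -60 [563. -60. 422.]
(440, 15) -120 [ 604. -120.  412.]
(440, 15) -200 [ 658. -200.  400.]
(440, 15) -300 [ 726. -300.  384.]
(480, 12) -60 [494. -60. 434.]
(480, 12) -120 [ 529. -120.  425.]
(480, 12) -200 [ 576. -200.  414.]
(480, 12) -300 [ 634. -300.  399.]
(540, 60) -60 [388. -60. 384.]
(540, 60) -120 [ 415. -120.  371.]
(540, 60) -200 [ 450. -200.  354.]
(540, 60) -300 [ 494. -300.  333.]
(440, 228) -60 [500. -60.  62.]
(440, 228) -120 [ 536. -120.   23.]
(440, 228) -200 [ 583. -200.  -29.]
(440, 228) -300 [ 642. -300.  -94.]
(335, 100) -60 [787. -60. 237.]
(335, 100) -120 [ 846. -120.  213.]
(335, 100) -200 [ 925. -200.  180.]
(335, 100) -300 [1023. -300.  139.]
(545, 100) -60 [367. -60. 333.]
(545, 100) -120 [ 392. -120.  316.]
(545, 100) -200 [ 425. -200.  293.]
(545, 100) -300 [ 466. -300.  265.]
(array([ 65.85820333, 674.25643836, 539.74896767]), array([ 0.60977244, -0.59218425, -0.5267783 ]))
```

Emit:
drive_tool(
  increments=[
    [[0,0,-5,0],[0,0,-10,0],[0,0,-15,0],[0,0,-20,0],[0,0,-25,0],[0,0,-29,0],[0,0,-29,0]],
  ],
  hand=0.0,
  squeeze=40,
)

```text
clock: 0.85
tcp_pos: [218.2, -694.0, 499.7]
ee_rot: [-180.0, -0.8, -72.5]
ft_force: [0.3, 0.1, 1.2]
opening: 0.997
```

```bash
cat >> h.py <<'E'
def plan(target,yaw=None):
    s=robot.state();Rt=R.from_euler('xyz',s["ee_rot"],degrees=True).as_matrix()
    d=Rt.T@(np.asarray(target,float)-s["tcp_pos"])/10
    dy=None
    if yaw is not None:
        dy=-((yaw-s["ee_rot"][2]+180)%360-180)   # tool z points down
    print("t",round(s["clock"],2),"pos",s["tcp_pos"].round(1),"rot",s["ee_rot"].round(2),"F",s["ft_force"].round(1),"open",round(s["opening"],3))
    print(" inc cm",d.round(2),"|",np.linalg.norm(d).round(1),"turn",dy)
E
python3 - <<'E'
from h import *
plan((574,303,490),-86)
print(robot.state()['qpos'])
E
```

```text
t 0.85 pos [ 218.2 -694.   499.7] rot [-179.97   -0.78  -72.55] F [0.3 0.1 1.2] open 0.997
 inc cm [-84.44 -63.84  -0.15] | 105.9 turn 13.452031587739043
[66.51416428 24.39294721  4.10371748 68.75394353 -1.69968933 86.12802971
 -2.20340802]
```

Emit:
drive_tool(
  increments=[
    [[-3.2,-3.5,0,0],[-6.4,-7,0,0],[-9.7,-10.4,0,0],[-12.9,-13.9,0,0],[-16.1,-17.4,0,0],[-19.3,-20.9,0,0],[-22.6,-24.3,0,0],[-25.8,-27.8,0,0],[-29,-31.3,0,0],[-32.2,-34.8,0,0],[-35.4,-38.2,0,0],[-38.7,-41.7,0,0]],
  ],
)

```text
clock: 2.05
tcp_pos: [499.2, -195.5, 490.5]
ee_rot: [179.9, 0.0, -72.6]
ft_force: [0.7, -0.6, -1.3]
opening: 1.001
```

```bash
python3 - <<'E'
from h import *
plan((574,303,220),-86)
print(robot.state()['qpos'])
E
```

```text
t 2.05 pos [ 499.2 -195.5  490.5] rot [ 1.7992e+02  3.0000e-02 -7.2560e+01] F [ 0.7 -0.6 -1.3] open 1.001
 inc cm [-45.3  -22.12  27.05] | 57.2 turn 13.440033058747758
[ 28.4416238    7.6746269  -13.78341504  92.81849348   1.86599032
  79.81387235 -58.1156827 ]
```

Emit:
drive_tool(
  increments=[
    [[-4.4,-2.1,0,0],[-8.8,-4.3,0,2],[-13.2,-6.4,0,4],[-17.6,-8.6,0,6],[-22,-10.7,0,8],[-26.4,-12.9,0,10],[-30.6,-14.9,2,12],[-34.6,-16.9,4.2,13.4],[-38.4,-18.7,7,13.4],[-41.6,-20.3,10,13.4],[-43.8,-21.4,14,13.4],[-45.3,-22.1,18.5,13.4]],
  ],
)

```text
clock: 3.25
tcp_pos: [573.6, 304.2, 304.9]
ee_rot: [-180.0, 0.1, -85.8]
ft_force: [0.8, -1.1, -0.4]
opening: 0.998
```

Emit:
drive_tool(
  increments=[
    [[0,0,4.5,0],[0,0,8.5,0],[0,0,8.5,0],[0,0,8.5,0]],
  ],
)

```text
clock: 3.65
tcp_pos: [573.7, 300.9, 221.1]
ee_rot: [179.9, -0.0, -85.9]
ft_force: [0.1, 0.3, 1.0]
opening: 1.004
```

```bash
python3 - <<'E'
from h import *
plan((574,303,220),-86)
print(robot.state()['qpos'])
cv2.imwrite("pics/w1.png",imaging.read_camera("wrist")[:,:,::-1])
E
```

```text
t 3.65 pos [573.7 300.9 221.1] rot [ 1.799e+02 -3.000e-02 -8.593e+01] F [0.1 0.3 1. ] open 1.004
 inc cm [-0.21 -0.04  0.11] | 0.2 turn 0.06622877711848218
[ -12.96110364   29.24563358  -26.99929226  100.67898475   15.88396036
   53.97967253 -132.38646455]
```

View pics/w1.png

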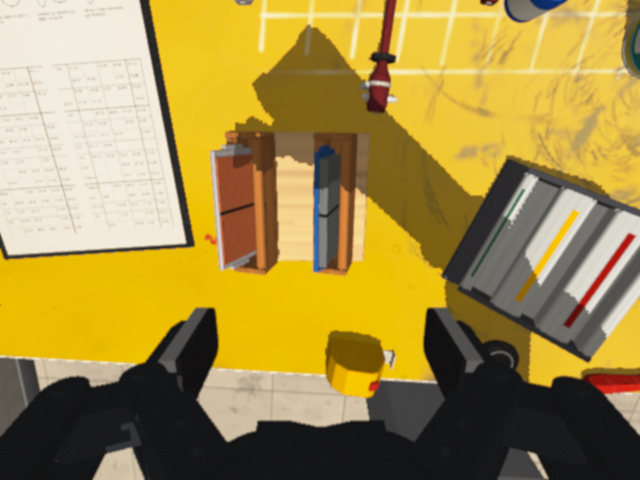

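```bash
python3 - <<'E'
import cv2
t=cv2.imread("pics/w1.png")
cv2.imwrite("pics/w1a.png",cv2.resize(t[125:280,205:375],None,fx=4.5,fy=3.8,interpolation=cv2.INTER_CUBIC))
E
```

```text
(no output)
```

View pics/w1a.png

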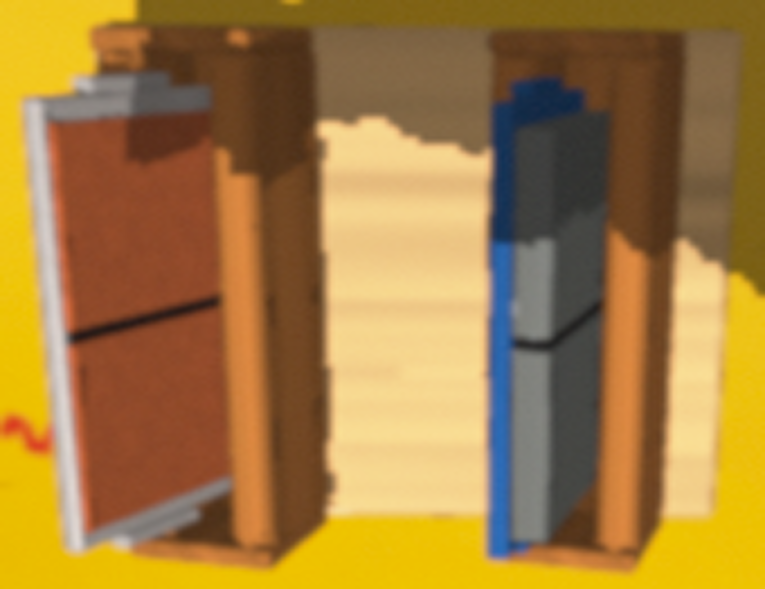

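```bash
python3 - <<'E'
from h import *
s=robot.state()
w=lambda x,y:(205+x/4.5,125+y/3.8)
for nm,a,b,c in [("blueL",w(494,105),(244.4,218.4),(237.5,266.3)),("blueR",w(489,557),(248.4,282.4),(287.3,292)),("wornL",w(26,102),(191.2,222.4),(189.5,292.7)),("wornR",w(66,550),(195,286),(237.5,327.5))]:
    rs=[wray(a,s),ray("top",b),ray("side",c)]
    p,r=tri(rs);print(nm,p.round(1),np.round(r,1)); p,r=tri(rs[:2]);print("   w+t",p.round(1)); print("  w@78",onz(rs[0],78).round(1))
for uv in (w(521,110),w(519,548),w(522,345)): print("bluemid@77",onz(wray(uv,s),78).round(1))
for uv in (w(37,100),w(78,548),w(57,330)): print("wornmid@77",onz(wray(uv,s),76).round(1))
E
```

```text
blueL [630.1 308.2  77.5] [3.2 2.5 1. ]
   w+t [630.8 310.3  54.3]
  w@78 [631.8 310.9  78. ]
blueR [520.5 300.5  83.9] [5.  2.  3.2]
   w+t [518.4 302.7  70.2]
  w@78 [521.  304.6  78. ]
wornL [624.3 399.   76. ] [2.8 1.8 1. ]
   w+t [624.7 401.8  67.2]
  w@78 [626.1 400.7  78. ]
wornR [514.7 392.1  76.1] [3.1 1.7 1.6]
   w+t [514.7 393.4  73.9]
  w@78 [516.4 394.7  78. ]
bluemid@77 [631.1 305.6  78. ]
bluemid@77 [523.9 298.4  78. ]
bluemid@77 [576.3 301.5  78. ]
wornmid@77 [626.5 399.2  76. ]
wornmid@77 [516.3 392.6  76. ]
wornmid@77 [572.7 396.2  76. ]
```

Emit:
drive_tool(
  increments=[
    [[0.07,-0.2,5,0.4],[0.07,-0.2,10,0.4],[0.07,-0.2,14,0.4],[0.07,-0.2,16.8,0.4],[0.07,-0.2,16.8,0.4],[0.07,-0.2,16.8,0.4]],
  ],
)

```text
clock: 4.3
tcp_pos: [578.0, 301.9, 55.9]
ee_rot: [-179.8, 0.1, -86.4]
ft_force: [0.4, -0.1, 0.2]
opening: 1.001
```

```bash
python3 - <<'E'
from h import *
plan((576,300.3,52),-86.3)
cv2.imwrite("pics/w2.png",imaging.read_camera("wrist")[:,:,::-1])
E
```

```text
t 4.3 pos [578.  301.9  55.9] rot [-1.798e+02  1.100e-01 -8.636e+01] F [ 0.4 -0.1  0.2] open 1.001
 inc cm [0.15 0.22 0.39] | 0.5 turn -0.0559104298201305
```

View pics/w2.png

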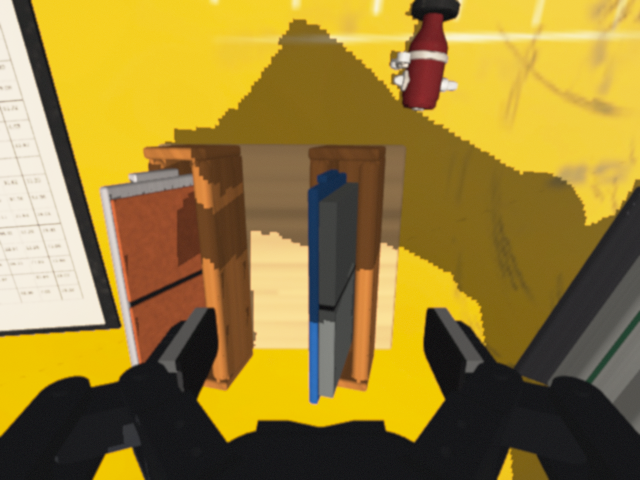

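Emit:
drive_tool(
  increments=[
    [[0.1,0.1,0.3,0],[0.1,0.1,0.3,0],[0.1,0.1,0.3,0],[0.1,0.1,0.3,0],[0.1,0.1,0.3,0],[0.1,0.1,0.3,0],[0.1,0.1,0.3,0],[0.1,0.1,0.3,0]],
  ],
  hand=1.0,
  squeeze=40,
)

```text
clock: 5.15
tcp_pos: [575.2, 299.4, 50.4]
ee_rot: [180.0, -0.0, -86.3]
ft_force: [0.2, -1.1, 0.5]
opening: -0.001
```

```bash
python3 - <<'E'
from h import *
plan((576,300.3,52),-86.3)
cv2.imwrite("pics/w3.png",imaging.read_camera("wrist")[:,:,::-1])
cv2.imwrite("pics/s3.png",cv2.resize(imaging.read_camera("side")[200:370,150:350,::-1],None,fx=4,fy=3.5))
E
```

```text
t 5.15 pos [575.2 299.4  50.4] rot [ 1.7999e+02 -2.0000e-02 -8.6340e+01] F [ 0.2 -1.1  0.5] open -0.001
 inc cm [-0.08 -0.09 -0.16] | 0.2 turn -0.03903820192272178
```

View pics/w3.png

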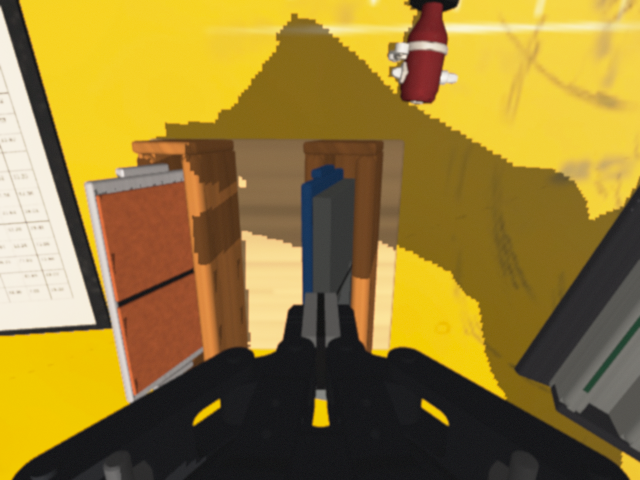

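View pics/s3.png

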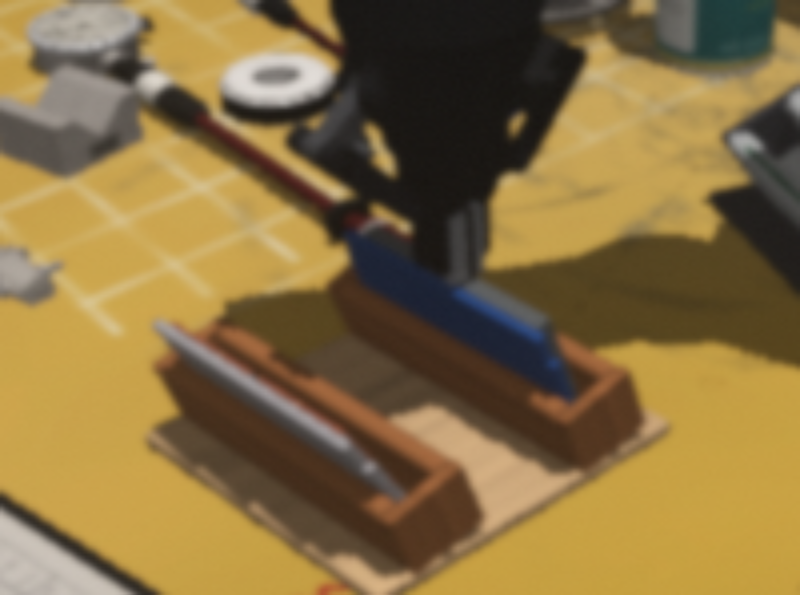

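```bash
python3 - <<'E'
import cv2
t=cv2.imread("pics/w3.png")
cv2.imwrite("pics/w3a.png",cv2.resize(t[150:430,250:400],None,fx=4,fy=2.1,interpolation=cv2.INTER_CUBIC))
E
```

```text
(no output)
```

View pics/w3a.png

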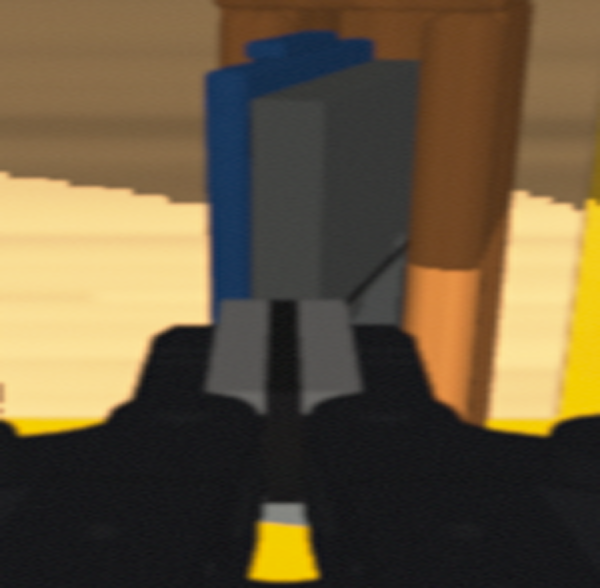

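```bash
python3 - <<'E'
from h import *
s=robot.state()
p=s["tcp_pos"];print(p)
for dz in (0,10,19,30,40):
    q=proj("side",p+[0,0,dz]);print(dz,q.round(1),"crop",((q-[150,200])*[4,3.5]).round(0),"top",proj("top",p+[0,0,dz]).round(1))
cv2.imwrite("pics/t3.png",cv2.resize(imaging.read_camera("top")[190:310,180:300,::-1],None,fx=5,fy=5))
E
```

```text
[575.19904709 299.39345333  50.45425292]
0 [263.6 293.9] crop [454. 328.] top [250.5 250.3]
10 [263.3 288.7] crop [453. 311.] top [249.8 249.9]
19 [263.1 284.1] crop [452. 294.] top [249.2 249.6]
30 [262.8 278.3] crop [451. 274.] top [248.3 249.2]
40 [262.5 272.9] crop [450. 255.] top [247.6 248.9]
```

View pics/t3.png

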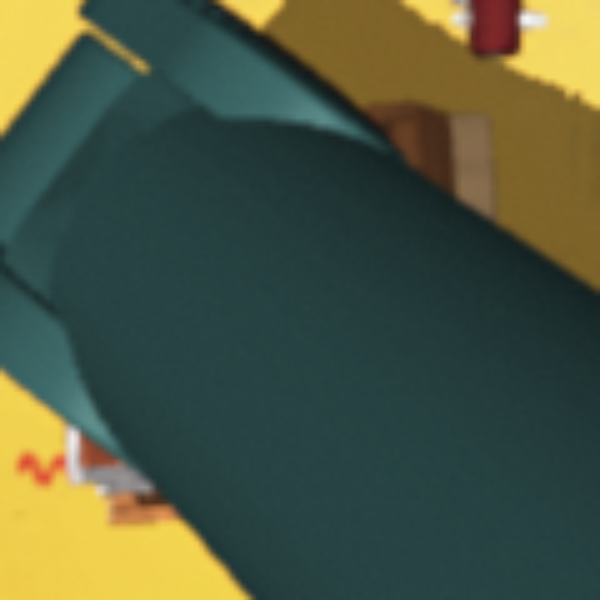

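```bash
python3 - <<'E'
import cv2
from h import *
im=imaging.read_camera("side")[:,:,::-1]
cv2.imwrite("pics/s4.png",cv2.resize(im[225:315,220:310],None,fx=6.5,fy=6.5,interpolation=cv2.INTER_CUBIC))
E
```

View pics/s4.png

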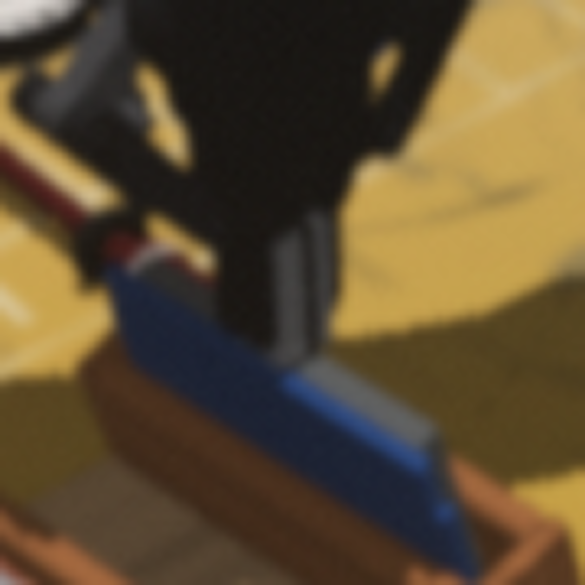

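```bash
python3 - <<'E'
from h import *
print(robot.grip_point_offset, [a for a in dir(robot) if a[0]!='_'])
s=robot.state();print(s['tcp_pos'],s['ft_force'],s['qpos'])
for uv in [(264.6,281.2),(270.8,278)]:
    o,d=ray("side",uv)
    for x in (564,575,586): k=(x-o[0])/d[0];print(uv,(o+k*d).round(1))
# wrist: tip edge rows
for uv in [(305.5,293),(337.5,293),(321,293)]:
    c=imaging.camera_info("wrist");K=c["intrinsics"];H=c["hand_eye"]
    d=H[:3,:3]@np.linalg.inv(K)@np.array([*uv,1.]);o=H[:3,3]
    for y in (-11,0,11): k=(y-o[1])/d[1];print(uv,"tool",(o+k*d).round(1))
E
```

```text
18.700000000000003 ['IKError', 'close_job', 'grip_point_offset', 'state']
[575.19249329 299.41776807  50.4555084 ] [ 0.39988622 -1.53866358  0.91293289] [ -17.00246263   40.64524348  -21.36812508  107.12883363   23.48218405
   36.57787529 -139.11229314]
(264.6, 281.2) [564.  304.6  83.6]
(264.6, 281.2) [575.  296.4  73.5]
(264.6, 281.2) [586.  288.3  63.5]
(270.8, 278) [564.  292.7  83.7]
(270.8, 278) [575.  284.2  73.7]
(270.8, 278) [586.  275.8  63.6]
(305.5, 293) tool [ -6.2 -11.  -34.6]
(305.5, 293) tool [ -7.2   0.  -12.1]
(305.5, 293) tool [-8.3 11.  10.5]
(337.5, 293) tool [  7.4 -11.  -34.6]
(337.5, 293) tool [  8.6   0.  -12. ]
(337.5, 293) tool [ 9.8 11.  10.5]
(321, 293) tool [  0.4 -11.  -34.6]
(321, 293) tool [  0.5   0.  -12. ]
(321, 293) tool [ 0.5 11.  10.5]
```

The jaws shut with nothing between them. The side and wrist views show the fingertips just above the pad's top edge, about 25–30 mm higher than the reported TCP suggests. I'll open, go lower and look again before closing.

Emit:
drive_tool(
  increments=[
    [[0,0,0,0],[0,0,0,0],[0,0,0,0],[0,0,0,0],[0,0,0,0],[0,0,0,0],[0,0,1,0],[0,0,2,0],[0,0,2,0]],
  ],
  hand=0.0,
)

```text
clock: 6.25
tcp_pos: [573.7, 298.5, 28.3]
ee_rot: [179.8, -0.1, -86.3]
ft_force: [-0.5, -0.2, -0.2]
opening: 1.005
```

```bash
python3 - <<'E'
import cv2
from h import *
plan((576,300,30),-86.3)
im=imaging.read_camera("side")[:,:,::-1]
cv2.imwrite("pics/s5.png",cv2.resize(im[205:325,200:320],None,fx=5,fy=5,interpolation=cv2.INTER_CUBIC))
cv2.imwrite("pics/w5.png",imaging.read_camera("wrist")[:,:,::-1])
E
```

```text
t 6.25 pos [573.7 298.5  28.3] rot [ 1.7981e+02 -1.1000e-01 -8.6330e+01] F [-0.5 -0.2 -0.2] open 1.005
 inc cm [-0.14 -0.23 -0.17] | 0.3 turn -0.028932406379794884
```

View pics/s5.png

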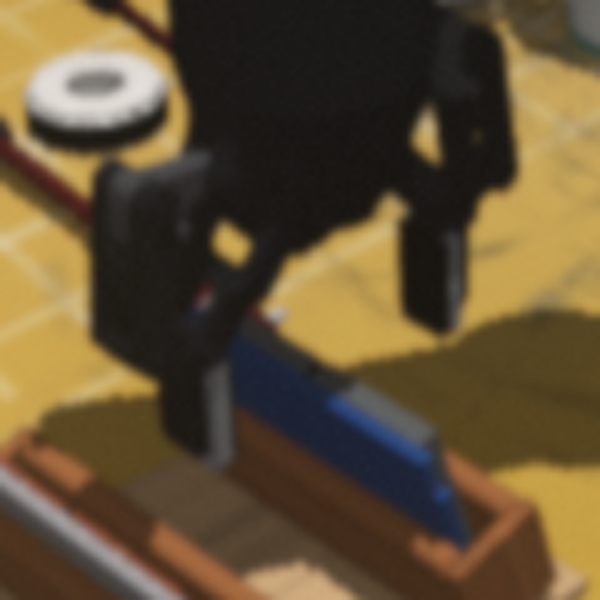

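View pics/w5.png

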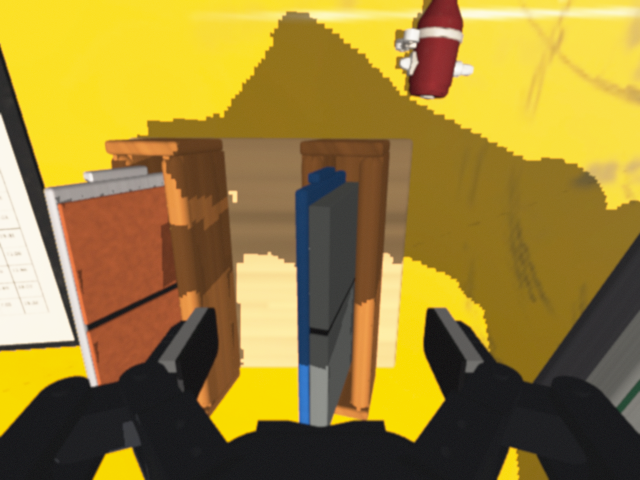

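```bash
python3 - <<'E'
from h import *
f=lambda x,y:(200+x/5,205+y/5)
for nm,uv in [("front tip",f(222,462)),("front outer",f(165,425)),("back tip",f(445,333)),("back inner",f(405,305))]:
    o,d=ray("side",uv)
    for x in (563,574,585): k=(x-o[0])/d[0];print(nm,(o+k*d).round(1))
s=robot.state()
# wrist-only scale check of blue plate w5: top-left end, mid black line; compare with w1 mid line
w=lambda x,y:(205+x/4.5,125+y/3.8)
print("line w5@78",onz(wray((322,331),s),78), onz(wray((322,331),s),50))
s1={"ee_rot":np.array([179.9,-.03,-85.93]),"tcp_pos":np.array([573.7,300.9,221.1])}
s2={"ee_rot":np.array([-179.8,.11,-86.36]),"tcp_pos":np.array([577,301.,54])}
# black line at plate/lining start edge ; ends of blue plate
for nm,a,b,c in [("line",w(520,345),(322,331),(327,306)),("blueL top",w(494,105),(298,190),(311,190))]:
    p,r=tri([wray(a,s1),wray(b,s)]);print(nm,p.round(1),np.round(r,1))
    p,r=tri([wray(a,s1),wray(c,s2)]);print(nm,p.round(1),np.round(r,1))
E
```

```text
front tip [563.  343.4  73.9]
front tip [574.  336.1  63.5]
front tip [585.  328.8  53.2]
front outer [563.  361.6  96.8]
front outer [574.  354.7  87. ]
front outer [585.  347.8  77.2]
back tip [563.  257.3  79.4]
back tip [574.  248.1  69.2]
back tip [585.  238.9  59. ]
back inner [563.  273.   97.3]
back inner [574.  264.2  87.5]
back inner [585.  255.3  77.7]
line w5@78 [575.83644197 298.5382019   78.        ] [558.4228367  297.27126643  50.        ]
line [574.7 299.6  76.2] [1.1 1.1]
line [574.4 299.1  74.7] [1.6 1.6]
blueL top [630.1 310.3  71.9] [0.6 0.6]
blueL top [630.5 308.8  82.3] [0.8 0.8]
```

Emit:
drive_tool(
  increments=[
    [[0,0,0.7,0],[0,0,0.7,0],[0,0,0.7,0],[0,0,0.7,0],[0,0,0.7,0],[0,0,0.7,0],[0,0,0.7,0],[0,0,0.7,0]],
  ],
  hand=1.0,
  squeeze=40,
)

```text
clock: 7.15
tcp_pos: [575.7, 292.4, 24.3]
ee_rot: [179.9, -0.6, -86.5]
ft_force: [-1.2, -8.5, 9.4]
opening: 0.17
```

```bash
python3 - <<'E'
import cv2
from h import *
plan((574,300,21),-86.3)
im=imaging.read_camera("side")[:,:,::-1]
cv2.imwrite("pics/s6.png",cv2.resize(im[205:325,200:320],None,fx=5,fy=5,interpolation=cv2.INTER_CUBIC))
E
```

```text
t 7.15 pos [575.7 292.4  24.3] rot [179.88  -0.64 -86.51] F [-1.2 -8.5  9.4] open 0.17
 inc cm [-0.78  0.12  0.32] | 0.8 turn -0.20685673256025439
```

View pics/s6.png

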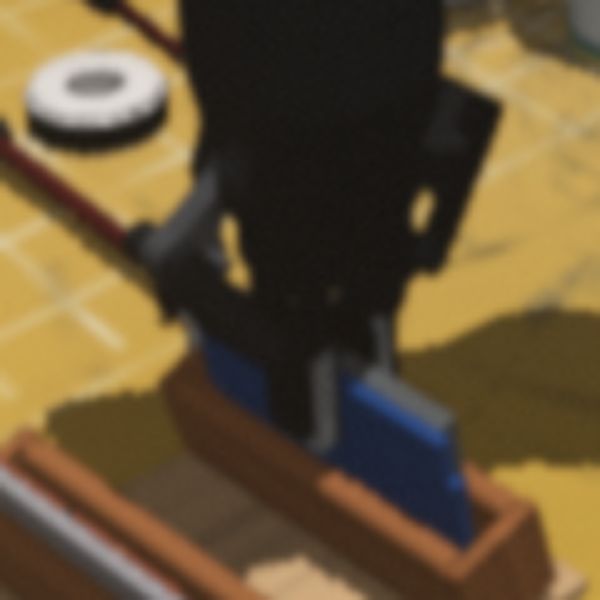

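Emit:
drive_tool(
  increments=[
    [[-0.2,0,-0.8,0],[-0.4,0,-1.6,0],[-0.6,0,-2.4,0],[-0.8,0,-3.5,0],[-0.8,0,-5.5,0],[-0.8,0,-8,0],[-0.8,0,-8,0]],
  ],
  squeeze=60,
)

```text
clock: 7.9
tcp_pos: [576.6, 309.1, 106.3]
ee_rot: [-179.7, 0.2, -86.3]
ft_force: [1.2, 1.2, -2.4]
opening: 0.136
```

```bash
python3 - <<'E'
import cv2
from h import *
plan((574,300,21),-86.3)
im=imaging.read_camera("side")[:,:,::-1]
cv2.imwrite("pics/s7.png",cv2.resize(im[165:325,190:350],None,fx=4,fy=4,interpolation=cv2.INTER_CUBIC))
cv2.imwrite("pics/w7.png",imaging.read_camera("wrist")[:,:,::-1])
E
```

```text
t 7.9 pos [576.6 309.1 106.3] rot [-179.7     0.18  -86.34] F [ 1.2  1.2 -2.4] open 0.136
 inc cm [0.92 0.36 8.53] | 8.6 turn -0.04382756592639225
```

View pics/s7.png

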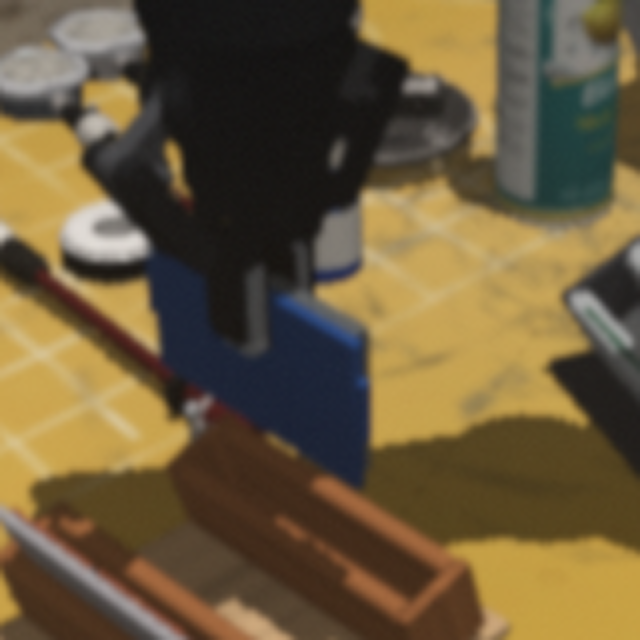

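View pics/w7.png

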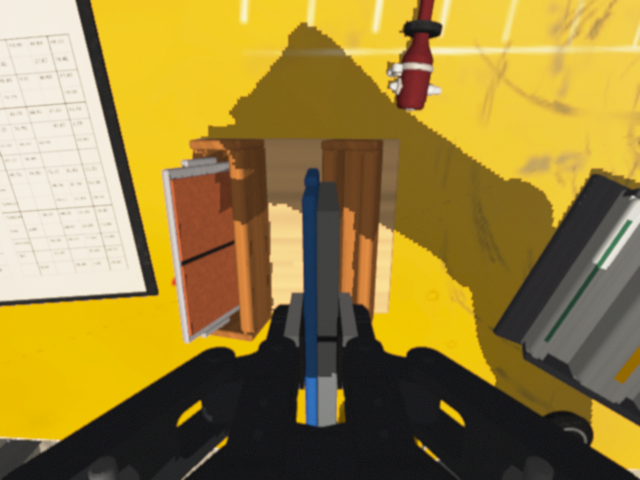

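```bash
python3 - <<'E'
from h import *
s=robot.state();print(s['tcp_pos'])
f=lambda x,y:(190+x/4,165+y/4)
for nm,uv in [("bot",f(357,487)),("earlow",f(357,485)),("top",f(367,345)),("topL",f(150,250)),("fingertip",f(238,350))]:
    o,d=ray("side",uv)
    for y in (309,312): k=(y-o[1])/d[1];print(nm,y,(o+k*d).round(1))
# gauge view from wrist: none yet
E
```

```text
[574.49977325 307.30988888 103.33635215]
bot 309 [523.7 309.   98.1]
bot 312 [519.9 312.  101.7]
earlow 309 [523.6 309.   99. ]
earlow 312 [519.9 312.  102.6]
top 309 [516.  309.  162.6]
top 312 [512.3 312.  165.7]
topL 309 [646.3 309.  142.8]
topL 312 [641.6 312.  146. ]
fingertip 309 [592.1 309.  123.4]
fingertip 312 [587.8 312.  126.8]
```

```bash
python3 - <<'E'
from h import *
plan((560,121,220),-109.6)
E
```

```text
t 8.0 pos [574.5 307.3 103.3] rot [-179.99   -0.    -86.34] F [ 0.5 -0.6 -3.4] open 0.14
 inc cm [ 18.5    2.63 -11.67] | 22.0 turn 23.25917623479245
```

Emit:
drive_tool(
  increments=[
    [[2,0.2,-3.5,4],[5,0.7,-6.5,8],[8.5,1.2,-9,12],[12,1.7,-11,16],[15,2.2,-11.7,20],[17.5,2.6,-11.7,23.3],[18.5,2.6,-11.7,23.3],[18.5,2.6,-11.7,23.3],[18.5,2.6,-11.7,23.3]],
  ],
)

```text
clock: 8.9
tcp_pos: [560.2, 122.9, 219.7]
ee_rot: [179.9, 0.0, -109.5]
ft_force: [-0.9, 0.5, -2.5]
opening: 0.14
```

```bash
python3 - <<'E'
import cv2,pickle
from h import *
s=robot.state();pickle.dump(s,open("s8.pkl","wb"));print(s["tcp_pos"],s["ee_rot"],s["dq"].round(1))
cv2.imwrite("pics/w8.png",imaging.read_camera("wrist")[:,:,::-1])
E
```

```text
[560.21094706 122.8950415  219.6627102 ] [ 1.79912180e+02  4.86761729e-02 -1.09510070e+02] [-0.8  0.  -1.1 -0.7 -0.1  0.1  0. ]
```

View pics/w8.png

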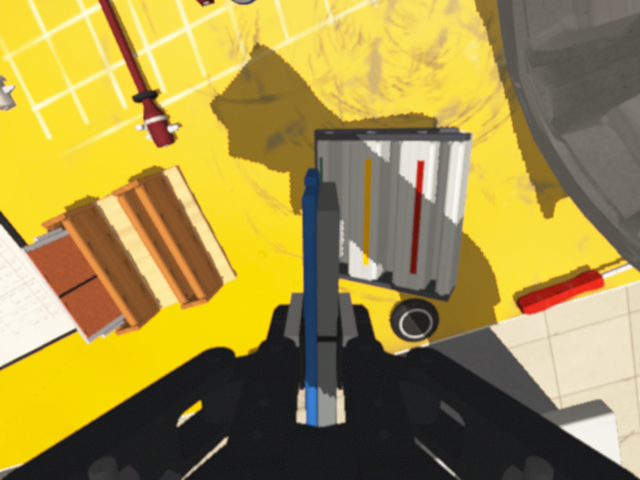

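```bash
python3 - <<'E'
import cv2
t=cv2.imread("pics/w8.png")
cv2.imwrite("pics/w8a.png",cv2.resize(t[120:305,310:480],None,fx=4.5,fy=3.2,interpolation=cv2.INTER_CUBIC))
E
```

```text
(no output)
```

View pics/w8a.png

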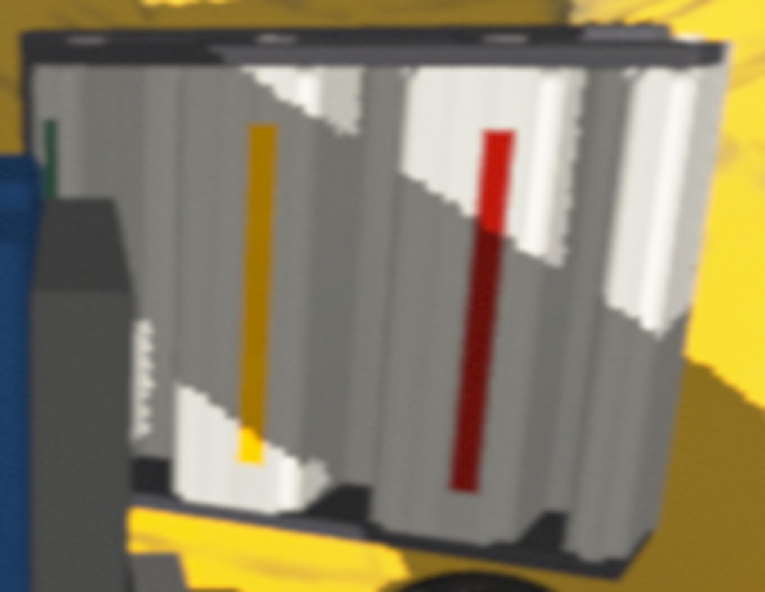

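```bash
python3 - <<'E'
import pickle
from h import *
s=pickle.load(open("s8.pkl","rb"))
w=lambda x,y:(310+(x+.5)/4.5-.5,120+(y+.5)/3.2-.5)
P={}
for nm,a,b,c in [("redT",w(499,130),(408.47,242.9),(378.36,211.9)),("redB",w(464,492),(391.47,298.65),(405.97,236.05)),("yelT",w(262,124),(384.1,236.6),(358,226.25)),("yelB",w(251,464),(367.0,291.3),(384.75,253))]:
    rs=[wray(a,s),ray("top",b),ray("side",c)]
    p,r=tri(rs);P[nm]=p;print(nm,p.round(1),np.round(r,1),tri(rs[:2])[0].round(1),tri(rs[::2])[0].round(1))
R_=(P["redT"]+P["redB"])/2;Y=(P["yelT"]+P["yelB"])/2
print(R_,Y,(R_+Y)/2,R_-Y,np.linalg.norm(R_-Y))
for a,b in (("redT","redB"),("yelT","yelB")):
    d=P[a]-P[b];print(np.degrees(np.arctan2(d[1],d[0])),np.linalg.norm(d))
# direct mouth edges at plane through stripes
n=np.cross(P["redT"]-P["redB"],R_-Y);n/=np.linalg.norm(n);print("n",n)
for y in (150,200,300,400):
  for x in (319+(200-y)*.08,400+(200-y)*.09):
    o,d=wray(w(x,y),s);k=((Y-o)@n)/(d@n);q=o+k*d;xs=(R_-Y)/np.linalg.norm(R_-Y);print(y,x,q.round(1),"along xs from Y",((q-Y)@xs).round(1))
E
```

```text
redT [581.1  28.2  94.7] [1.1 0.8 1.3] [581.2  27.5  89.1] [581.4  27.6  94.4]
redB [489.2  61.   98.3] [0.3 0.8 0.7] [488.4  60.5  96.1] [489.7  61.   98.3]
yelT [594.4  66.2  73.3] [1.1 0.6 0.9] [594.5  65.7  66.2] [594.8  65.9  73.2]
yelB [501.4  98.5  74.7] [0.5 0.7 0.6] [500.6  98.2  72.2] [501.8  98.4  74.6]
[535.16460731  44.60226948  96.5016804 ] [547.86140348  82.35664697  74.00013084] [541.5130054   63.47945823  85.25090562] [-12.69679617 -37.75437749  22.50154956] 45.74845773380414
-19.626777153390947 97.61591771128047
-19.14241788658735 98.46045967653721
n [-0.19562183 -0.45269617 -0.86994154]
150 323.0 [585.5  58.   78.2] along xs from Y 11.8
150 404.5 [581.6  44.5  86.1] along xs from Y 27.8
200 319.0 [572.9  62.6  78.7] along xs from Y 11.7
200 400.0 [569.3  48.9  86.6] along xs from Y 27.8
300 311.0 [546.8  72.1  79.6] along xs from Y 11.5
300 391.0 [543.8  58.1  87.5] along xs from Y 27.8
400 303.0 [519.3  82.2  80.5] along xs from Y 11.3
400 382.0 [517.1  67.7  88.5] along xs from Y 27.8
```

```bash
python3 - <<'E'
from h import *
plan((541.9,64.5,112),-109.4)
E
```

```text
t 8.95 pos [560.3 123.5 219.9] rot [ 1.7992e+02  7.0000e-02 -1.0946e+02] F [ 0.5  1.  -1.9] open 0.137
 inc cm [ 6.19 -0.25 10.78] | 12.4 turn -0.05651808061281827
```

Emit:
drive_tool(
  increments=[
    [[2.5,-0.1,2,0],[5,-0.2,4.5,0],[6.2,-0.2,8,0],[6.2,-0.2,10.2,0],[6.2,-0.2,10.8,0],[6.2,-0.2,10.8,0],[6.2,-0.2,10.8,0]],
  ],
)

```text
clock: 9.65
tcp_pos: [543.0, 64.0, 113.4]
ee_rot: [-179.9, 0.1, -109.5]
ft_force: [0.1, -0.4, -3.0]
opening: 0.139
```

```bash
python3 - <<'E'
from h import *
plan((541.9,64.5,84),-109.4)
im=imaging.read_camera("side")[:,:,::-1]
cv2.imwrite("pics/s9.png",cv2.resize(im[140:310,310:450],None,fx=4.3,fy=3.5,interpolation=cv2.INTER_CUBIC))
cv2.imwrite("pics/w9.png",imaging.read_camera("wrist")[:,:,::-1])
E
```

```text
t 9.65 pos [543.   64.  113.4] rot [-1.7990e+02  1.2000e-01 -1.0951e+02] F [ 0.1 -0.4 -3. ] open 0.139
 inc cm [-0.    0.12  2.94] | 2.9 turn -0.10985785530164094
```

View pics/s9.png

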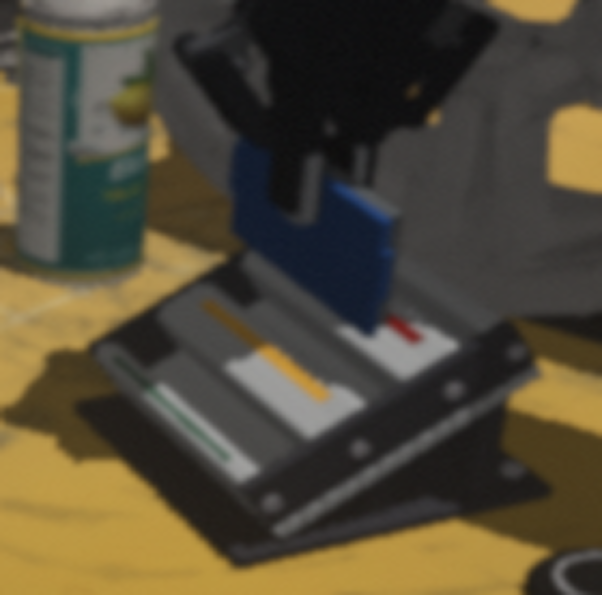

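View pics/w9.png

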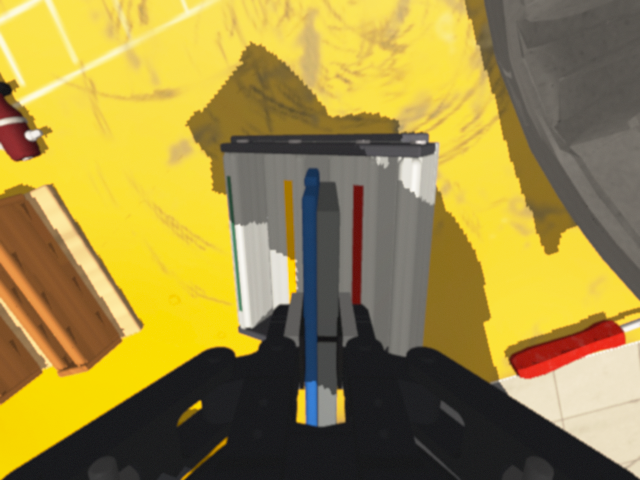

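Emit:
drive_tool(
  increments=[
    [[0,0,1,0],[0,0,2,0],[0,0,2.5,0],[0,0,2.5,0]],
  ],
)

```text
clock: 10.15
tcp_pos: [545.0, 65.6, 88.9]
ee_rot: [-179.7, 0.4, -109.5]
ft_force: [1.7, 3.9, -0.2]
opening: 0.136
```

Emit:
drive_tool(
  increments=[
    [[0,0,0.3,0],[0,0,0.6,0],[0,0,0.6,0]],
  ],
)

```text
clock: 10.45
tcp_pos: [544.5, 65.5, 82.0]
ee_rot: [-179.8, 0.3, -109.4]
ft_force: [4.1, 4.6, 0.8]
opening: 0.136
```

Emit:
drive_tool(
  increments=[
    [[-0.1,0,0.2,0],[-0.1,0,0.5,0],[-0.1,0,0.5,0]],
  ],
)

```text
clock: 10.75
tcp_pos: [544.9, 65.0, 80.0]
ee_rot: [-179.7, 0.1, -109.4]
ft_force: [-2.2, 1.3, 27.4]
opening: 0.139
```

```bash
python3 - <<'E'
from h import *
plan((541.9,64.5,76),-109.4)
im=imaging.read_camera("side")[:,:,::-1]
cv2.imwrite("pics/s10.png",cv2.resize(im[140:310,310:450],None,fx=4.3,fy=3.5,interpolation=cv2.INTER_CUBIC))
E
```

```text
t 10.75 pos [544.9  65.   80. ] rot [-1.7971e+02  1.3000e-01 -1.0943e+02] F [-2.2  1.3 27.4] open 0.139
 inc cm [0.14 0.27 0.4 ] | 0.5 turn -0.029312830623211994
```

View pics/s10.png

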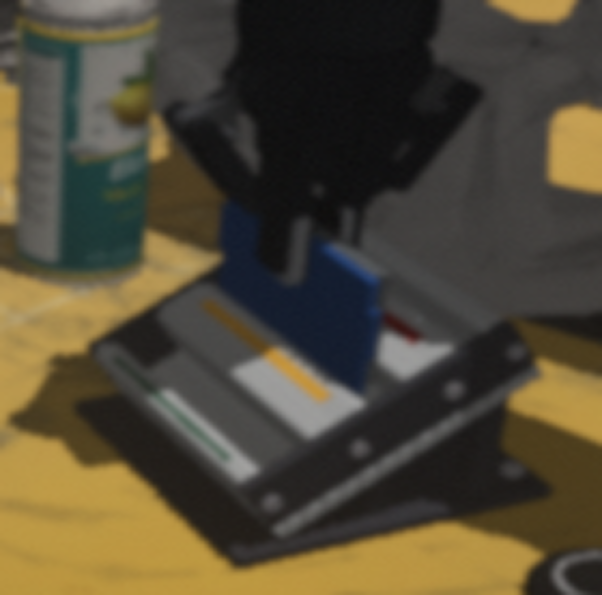

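Emit:
drive_tool(
  increments=[
    [[0,0,-0.3,0],[-0.2,0,-0.3,0],[-0.4,0,-0.3,0],[-0.6,0,-0.3,0]],
  ],
  hand=0.55,
  squeeze=20,
)

```text
clock: 11.2
tcp_pos: [543.2, 68.3, 78.7]
ee_rot: [179.9, -0.1, -109.7]
ft_force: [0.2, -0.2, -0.1]
opening: 0.455
```

```bash
python3 - <<'E'
from h import *
plan((541.9,64.5,76),-109.4)
im=imaging.read_camera("side")[:,:,::-1]
cv2.imwrite("pics/s11.png",cv2.resize(im[140:310,310:450],None,fx=4.3,fy=3.5,interpolation=cv2.INTER_CUBIC))
cv2.imwrite("pics/w11.png",imaging.read_camera("wrist")[:,:,::-1])
E
```

```text
t 11.2 pos [543.2  68.3  78.7] rot [ 1.7991e+02 -7.0000e-02 -1.0967e+02] F [ 0.2 -0.2 -0.1] open 0.455
 inc cm [ 0.4  -0.01  0.27] | 0.5 turn -0.26835115810291654
```

View pics/s11.png

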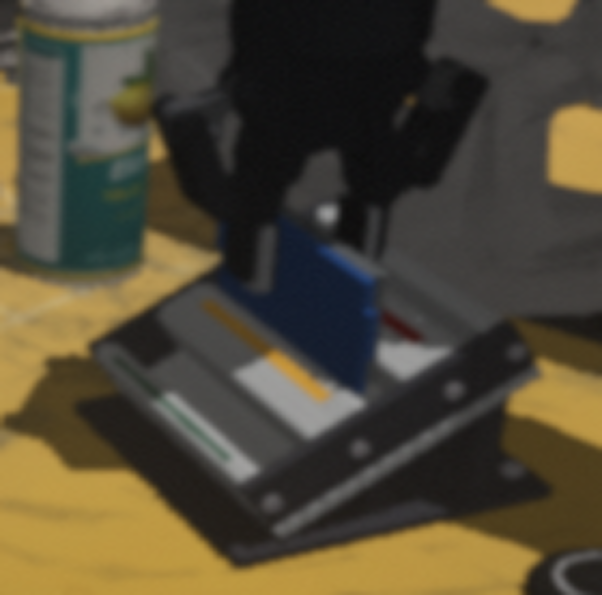

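View pics/w11.png

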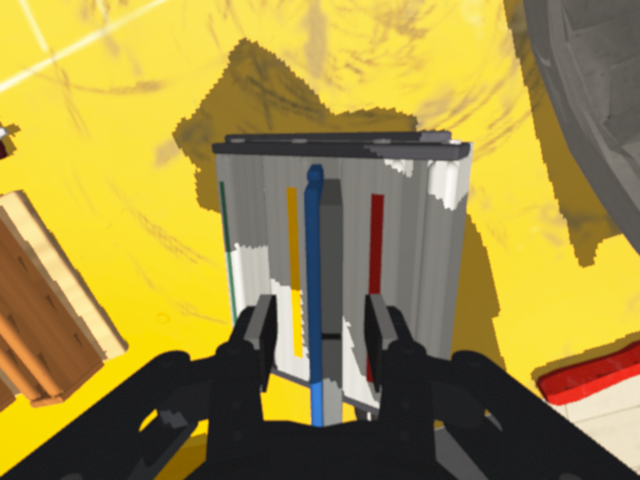

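Emit:
drive_tool(
  increments=[
    [[-0.3,0,0,0],[-0.6,0,0,0],[-0.9,0,0,0],[-1.2,0,0,0],[-1.5,0,0,0],[-1.8,0,0,0],[-2.1,0,0,0],[-2.3,0,0,0]],
  ],
)

```text
clock: 12.1
tcp_pos: [551.8, 90.9, 79.5]
ee_rot: [-180.0, 0.0, -109.6]
ft_force: [-0.5, -0.1, 0.0]
opening: 0.454
```

```bash
python3 - <<'E'
from h import *
plan((541.9,64.5,76),-109.4)
im=imaging.read_camera("side")[:,:,::-1]
cv2.imwrite("pics/s12.png",cv2.resize(im[140:310,310:450],None,fx=4.3,fy=3.5,interpolation=cv2.INTER_CUBIC))
cv2.imwrite("pics/w12.png",imaging.read_camera("wrist")[:,:,::-1])
E
```

```text
t 12.1 pos [551.8  90.9  79.5] rot [-1.7999e+02  1.0000e-02 -1.0962e+02] F [-0.5 -0.1  0. ] open 0.454
 inc cm [2.82 0.05 0.35] | 2.8 turn -0.21744008581663365
```

View pics/s12.png

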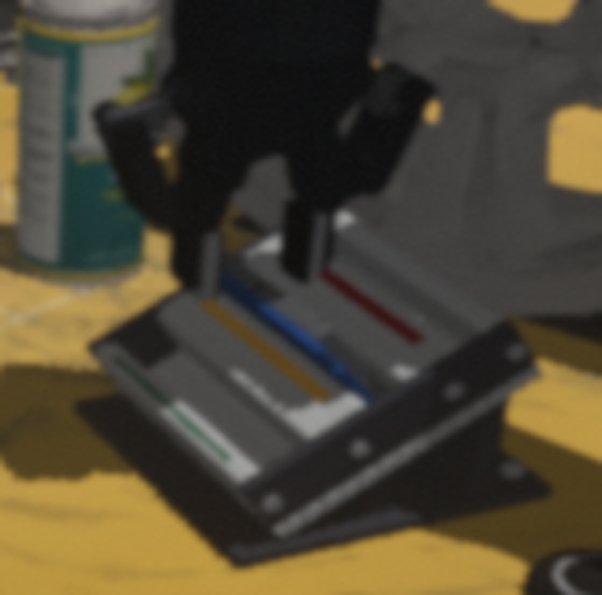

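View pics/w12.png

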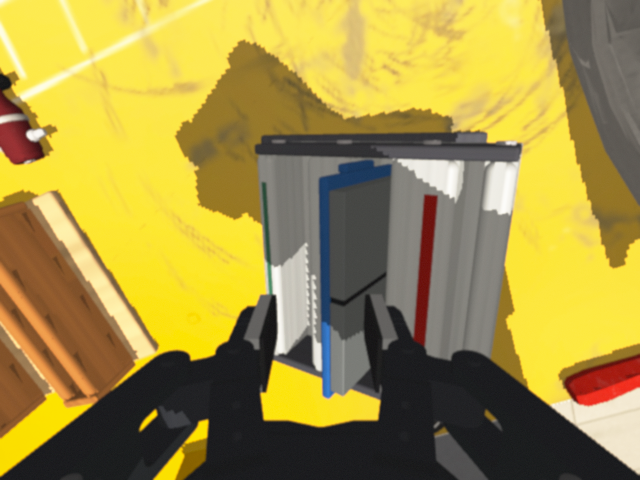

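Emit:
drive_tool(
  increments=[
    [[0,0,-2.5,0],[0,0,-5,0],[0.5,0,-5,0],[1.1,0,-5,0],[1.1,0,-5,0],[1.1,0,-5,0]],
  ],
  hand=1.0,
)

```text
clock: 12.8
tcp_pos: [547.0, 79.3, 128.5]
ee_rot: [179.9, -0.1, -109.7]
ft_force: [-0.7, 1.1, -0.7]
opening: 0.003
```

```bash
python3 - <<'E'
from h import *
plan((547.5,80.5,82),-109.4)
im=imaging.read_camera("side")[:,:,::-1]
cv2.imwrite("pics/s13.png",cv2.resize(im[180:300,320:440],None,fx=5,fy=5,interpolation=cv2.INTER_CUBIC))
cv2.imwrite("pics/w13.png",imaging.read_camera("wrist")[:,:,::-1])
E
```

```text
t 12.8 pos [547.   79.3 128.5] rot [ 1.7989e+02 -8.0000e-02 -1.0968e+02] F [-0.7  1.1 -0.7] open 0.003
 inc cm [-0.13 -0.02  4.64] | 4.6 turn -0.2783116743243568
```

View pics/s13.png

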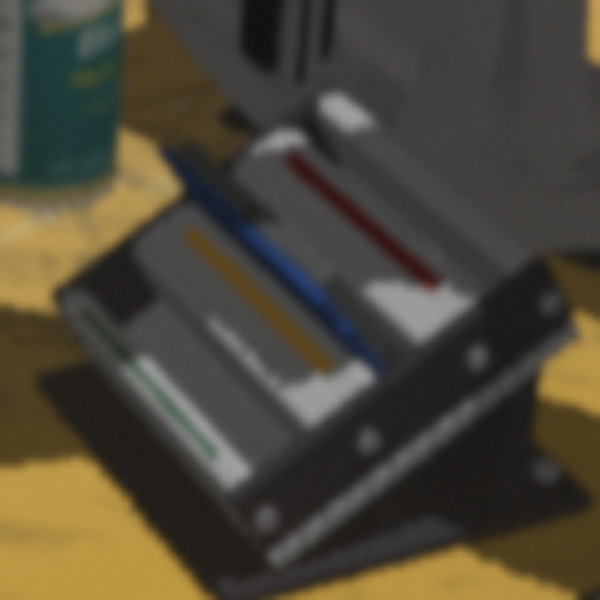

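View pics/w13.png

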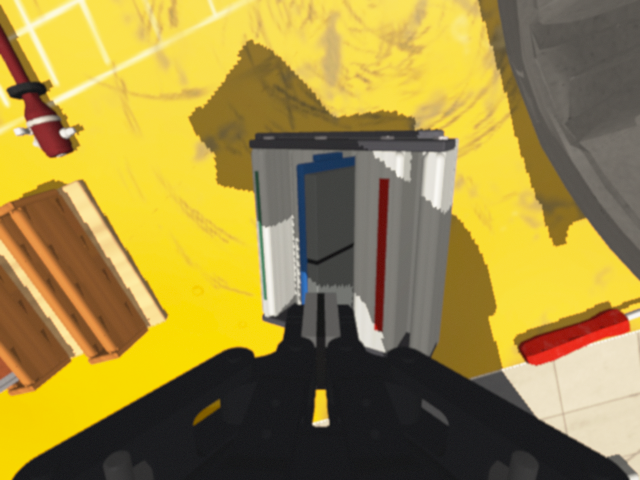

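```bash
cat >> h.py <<'E'
yaw=np.radians(-19.4)
Ys=np.array([np.cos(yaw),np.sin(yaw),0]);g=np.array([np.sin(yaw),-np.cos(yaw),0]);Z=np.array([0,0,1.])
XS=g*np.cos(np.pi/6)+Z*.5;OUT=-.5*g+Z*np.cos(np.pi/6)
M2=np.array([542.2,65.4,84.1]);M3=np.array([530.3,30.2,105.1])
def wproj(p,st):
    c=imaging.camera_info("wrist");K=c["intrinsics"];H=c["hand_eye"]
    Rt=R.from_euler('xyz',st["ee_rot"],degrees=True).as_matrix()
    q=Rt.T@(np.asarray(p)-st["tcp_pos"]);q=H[:3,:3].T@(q-H[:3,3]);q=K@q;return q[:2]/q[2]
E
python3 - <<'E'
from h import *
print(g,XS,OUT)
s=robot.state()
for b in (32,40,50):
    for y in (-55,0,55):
        p=M2-8*XS+b*OUT+y*Ys
        print(b,y,p.round(1),"s13",((proj("side",p)-[320,180])*5).round(0),"w13",wproj(p,s).round(0))
E
```

```text
[-0.33216113 -0.94322266  0.        ] [-0.28765998 -0.81685478  0.5       ] [0.16608057 0.47161133 0.8660254 ]
32 -55 [497.9 105.3 107.8] s13 [329. 292.] w13 [309. 349.]
32 0 [549.8  87.  107.8] s13 [248. 214.] w13 [307. 268.]
32 55 [601.7  68.8 107.8] s13 [174. 144.] w13 [306. 173.]
40 -55 [499.3 109.1 114.7] s13 [320. 277.] w13 [302. 356.]
40 0 [551.1  90.8 114.7] s13 [239. 199.] w13 [300. 273.]
40 55 [603.   72.5 114.7] s13 [165. 129.] w13 [298. 175.]
50 -55 [500.9 113.8 123.4] s13 [309. 257.] w13 [293. 365.]
50 0 [552.8  95.5 123.4] s13 [227. 179.] w13 [290. 279.]
50 55 [604.7  77.2 123.4] s13 [153. 109.] w13 [286. 177.]
```

Emit:
drive_tool(
  increments=[
    [[-0.1,0,2,0],[-0.1,0,3.6,0],[-0.1,0,3.9,0],[-0.1,0,4.2,0],[-0.1,0,4.2,0]],
  ],
)

```text
clock: 13.4
tcp_pos: [548.4, 81.2, 87.5]
ee_rot: [180.0, 0.0, -109.6]
ft_force: [0.0, -0.7, 0.5]
opening: -0.002
```

Emit:
drive_tool(
  increments=[
    [[0,0,0.3,0],[0,0,0.5,0],[0,0,0.5,0]],
  ],
)

```text
clock: 13.7
tcp_pos: [548.3, 81.0, 82.5]
ee_rot: [-180.0, 0.0, -109.6]
ft_force: [-0.2, 0.6, -0.3]
opening: -0.001
```

Emit:
drive_tool(
  increments=[
    [[0,0,0.2,0],[0,0,0.4,0],[0,0,0.4,0]],
  ],
)

```text
clock: 14.0
tcp_pos: [548.6, 81.2, 78.9]
ee_rot: [-180.0, 0.0, -109.6]
ft_force: [-1.3, 0.4, 3.7]
opening: 0.002
```

Emit:
drive_tool(
  increments=[
    [[0,0,0.2,0],[0,0,0.4,0],[0,0,0.4,0]],
  ],
)

```text
clock: 14.3
tcp_pos: [548.9, 81.5, 78.0]
ee_rot: [-179.9, -0.0, -109.6]
ft_force: [-7.3, -0.4, 28.1]
opening: -0.0
```

```bash
python3 - <<'E'
from h import *
plan((547.5,80.5,82),-109.4)
im=imaging.read_camera("side")[:,:,::-1]
cv2.imwrite("pics/s14.png",cv2.resize(im[180:300,320:440],None,fx=5,fy=5,interpolation=cv2.INTER_CUBIC))
E
```

```text
t 14.3 pos [548.9  81.5  78. ] rot [-1.7990e+02 -4.0000e-02 -1.0962e+02] F [-7.3 -0.4 28.1] open -0.0
 inc cm [ 0.14  0.1  -0.4 ] | 0.4 turn -0.22386072171255478
```

View pics/s14.png

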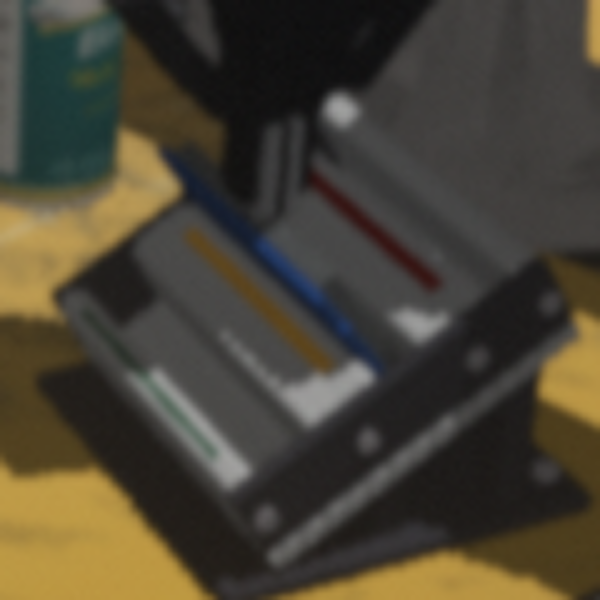

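Emit:
drive_tool(
  increments=[
    [[0,0,-4,0],[-0.5,0,-9,0],[-3,0,-13,0],[-6,0,-14.5,0],[-6,0,-14.5,0]],
  ],
  hand=0.0,
)

```text
clock: 14.85
tcp_pos: [571.7, 143.8, 223.5]
ee_rot: [-179.6, 0.5, -109.3]
ft_force: [-0.1, -0.1, 0.2]
opening: 0.844
```

```bash
python3 - <<'E'
import pickle
from h import *
s=robot.state();pickle.dump(s,open("s15.pkl","wb"));plan((573,394,120),-86.3)
im=imaging.read_camera("side")[:,:,::-1];cv2.imwrite("pics/side15.png",im)
cv2.imwrite("pics/s15.png",cv2.resize(im[190:290,330:430],None,fx=6,fy=6,interpolation=cv2.INTER_CUBIC))
im=imaging.read_camera("wrist")[:,:,::-1];cv2.imwrite("pics/w15.png",im)
cv2.imwrite("pics/w15a.png",cv2.resize(im[110:310,240:440],None,fx=4,fy=3,interpolation=cv2.INTER_CUBIC))
E
```

```text
t 14.85 pos [571.7 143.8 223.5] rot [-179.63    0.5  -109.32] F [-0.1 -0.1  0.2] open 0.844
 inc cm [-23.56   8.22  10.5 ] | 27.1 turn -23.023257749441314
```

View pics/s15.png

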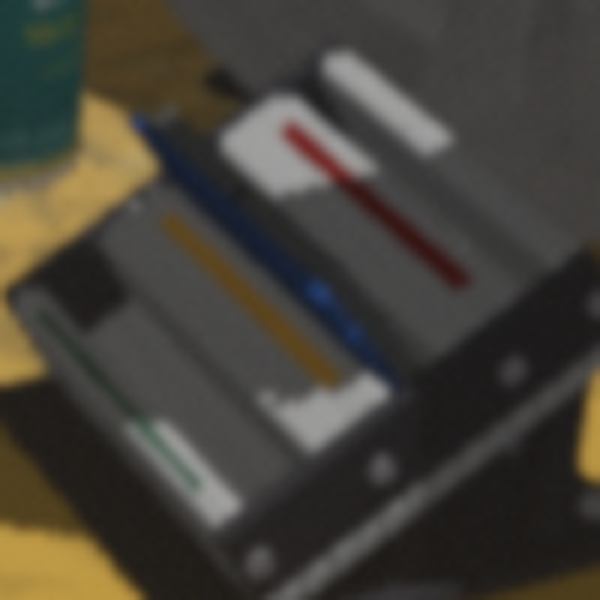

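View pics/w15a.png

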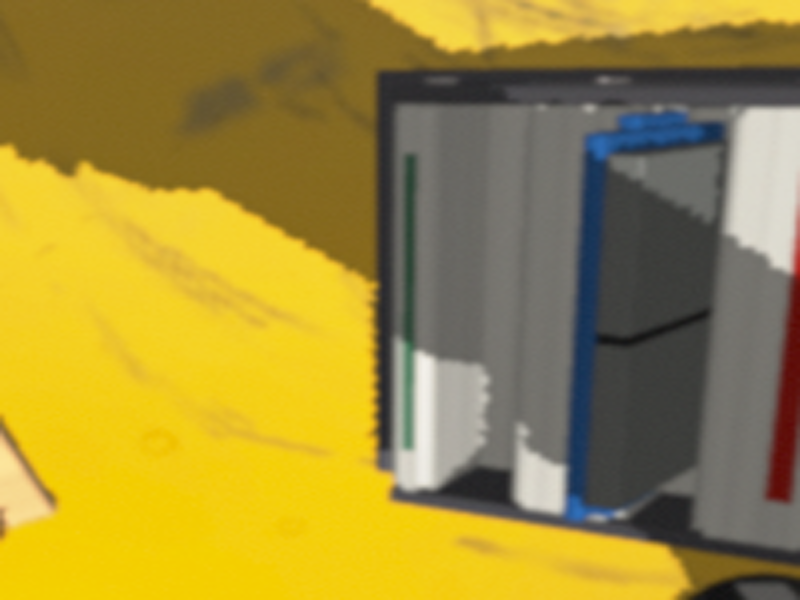

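Emit:
drive_tool(
  increments=[
    [[-4,1.4,0,-4],[-8,2.8,1,-8],[-12,4.2,3,-12],[-16,5.6,5,-16],[-20,7,7.5,-20],[-23,8,10.5,-23],[-23.6,8.2,12.5,-23.1],[-23.6,8.2,12.5,-23.1],[-23.6,8.2,12.5,-23.1]],
  ],
  hand=0.0,
)

```text
clock: 15.85
tcp_pos: [570.7, 384.0, 93.3]
ee_rot: [179.9, -0.2, -86.7]
ft_force: [0.6, -0.7, -0.9]
opening: 0.998
```

```bash
python3 - <<'E'
import pickle
from h import *
s=robot.state();pickle.dump(s,open("s16.pkl","wb"));plan((573,394,21),-86.1)
im=imaging.read_camera("wrist")[:,:,::-1];cv2.imwrite("pics/w16.png",im)
E
```

```text
t 15.85 pos [570.7 384.   93.3] rot [179.89  -0.22 -86.68] F [ 0.6 -0.7 -0.9] open 0.998
 inc cm [-1.02 -0.3   7.23] | 7.3 turn -0.5791829169246512
```

View pics/w16.png

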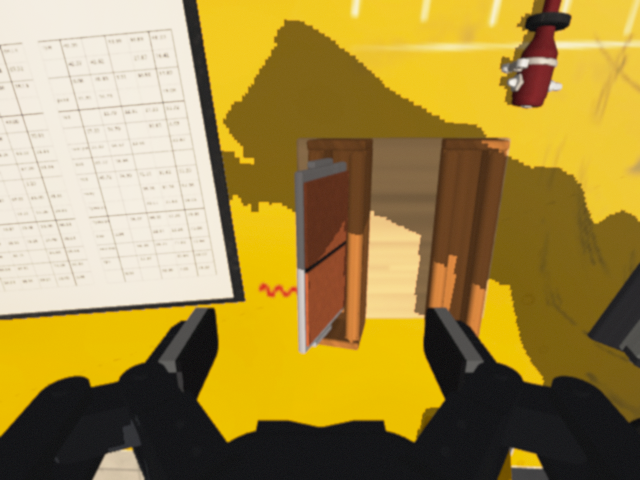

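```bash
python3 - <<'E'
import pickle
from h import *
s=pickle.load(open("s16.pkl","rb"))
for uv in [(297,172),(302,351),(305,269),(299,269)]: print(uv,onz(wray(uv,s),76).round(1))
im=cv2.imread("pics/w16.png");cv2.imwrite("pics/w16a.png",cv2.resize(im[150:360,280:380],None,fx=6,fy=2.8,interpolation=cv2.INTER_CUBIC))
E
```

```text
(297, 172) [625.6 399.3  76. ]
(302, 351) [516.2 392.   76. ]
(305, 269) [571.  392.6  76. ]
(299, 269) [570.8 396.   76. ]
```

View pics/w16a.png

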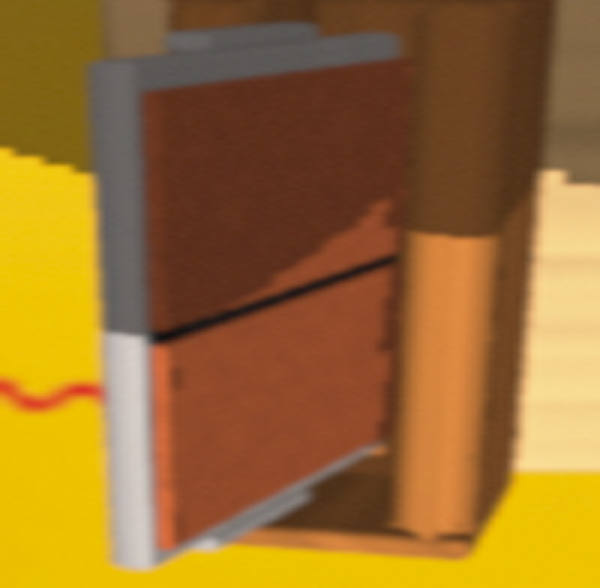

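Emit:
drive_tool(
  increments=[
    [[-0.75,0,3,-0.5],[-0.75,0,5.5,-0.5],[-0.75,0,7,-0.5],[-0.75,0,7,-0.5],[-0.75,0,7,-0.5]],
  ],
)

```text
clock: 16.4
tcp_pos: [571.2, 394.3, 25.6]
ee_rot: [-179.9, 0.0, -86.1]
ft_force: [0.4, 0.7, -0.4]
opening: 1.0
```

```bash
python3 - <<'E'
from h import *
plan((571,391.5,21),-86.2)
im=imaging.read_camera("wrist")[:,:,::-1];cv2.imwrite("pics/w17.png",im)
E
```

```text
t 16.4 pos [571.2 394.3  25.6] rot [-1.7992e+02  1.0000e-02 -8.6120e+01] F [ 0.4  0.7 -0.4] open 1.0
 inc cm [0.27 0.04 0.46] | 0.5 turn 0.08148910594471204
```

View pics/w17.png

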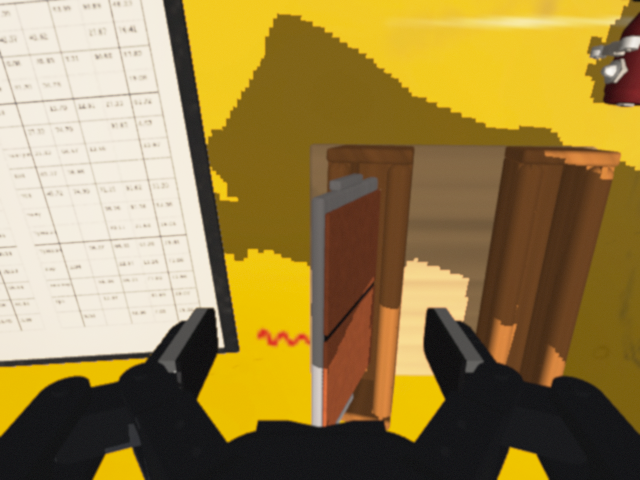

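Emit:
drive_tool(
  increments=[
    [[0.2,0,0.4,0],[0.2,0,0.4,0],[0.2,0,0.4,0],[0.2,0,0.4,0],[0.2,0,0.4,0],[0.2,0,0.4,0],[0.2,0,0.4,0],[0.2,0,0.4,0]],
  ],
  hand=1.0,
  squeeze=40,
)

```text
clock: 17.25
tcp_pos: [571.1, 389.6, 22.9]
ee_rot: [-180.0, -0.4, -86.1]
ft_force: [-2.0, -6.9, 15.6]
opening: 0.192
```

Emit:
drive_tool(
  increments=[
    [[-0.2,0,-0.8,0],[-0.4,0,-1.6,0],[-0.6,0,-2.4,0],[-0.8,0,-3.5,0],[-0.8,0,-5.5,0],[-0.8,0,-8,0],[-0.8,0,-8,0]],
  ],
  squeeze=60,
)

```text
clock: 17.95
tcp_pos: [571.5, 402.9, 103.7]
ee_rot: [-179.7, 0.2, -86.0]
ft_force: [0.3, 0.7, -1.6]
opening: 0.066
```

```bash
python3 - <<'E'
from h import *
plan((571,391.5,21),-86.2)
im=imaging.read_camera("side")[:,:,::-1];cv2.imwrite("pics/side18.png",im)
cv2.imwrite("pics/s18.png",cv2.resize(im[185:345,140:300],None,fx=4,fy=3.7,interpolation=cv2.INTER_CUBIC))
im=imaging.read_camera("wrist")[:,:,::-1];cv2.imwrite("pics/w18.png",im)
E
```

```text
t 17.95 pos [571.5 402.9 103.7] rot [-179.71    0.24  -86.04] F [ 0.3  0.7 -1.6] open 0.066
 inc cm [1.17 0.17 8.26] | 8.3 turn 0.15888318306804194
```

View pics/s18.png

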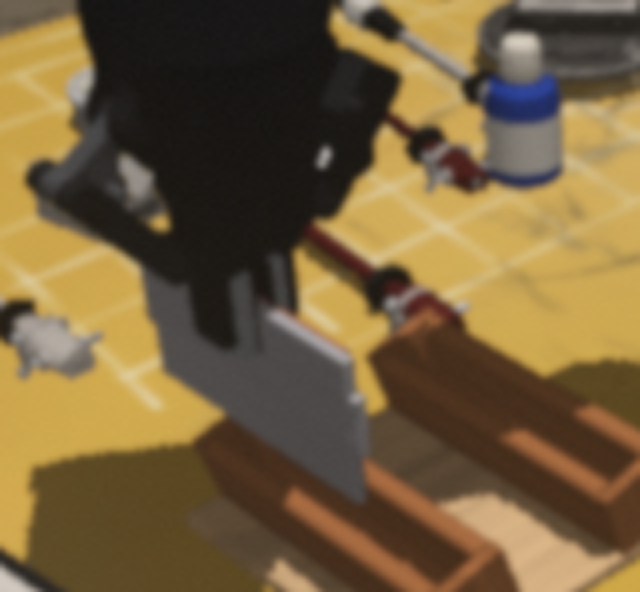

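View pics/w18.png

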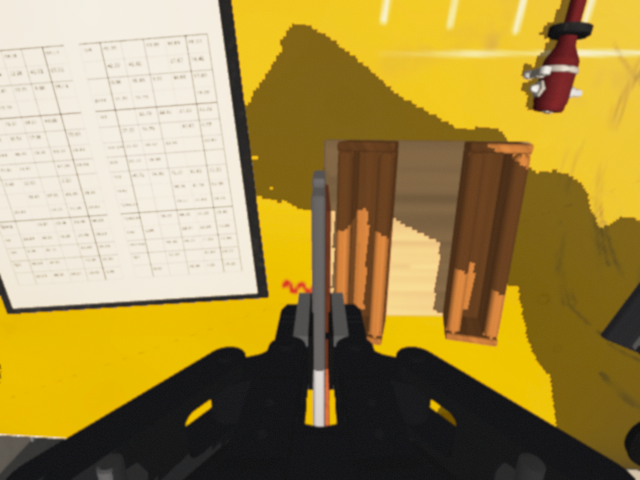

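```bash
python3 - <<'E'
from h import *
print(robot.state()["tcp_pos"])
f=lambda x,y:(140+x/4,185+y/3.7)
for nm,uv in [("bot",f(362,500)),("top",f(352,350))]:
    o,d=ray("side",uv)
    for y in (400,403): k=(y-o[1])/d[1];print(nm,y,(o+k*d).round(1))
# target narrow: mouth M3
plan(M3+np.array([0,0,130]),-109.4)
E
```

```text
[569.51702965 400.9551178  100.4970444 ]
bot 400 [514.7 400.   93.9]
bot 403 [509.8 403.   98.8]
top 400 [511.3 400.  162.1]
top 403 [506.5 403.  166.3]
t 18.05 pos [569.5 401.  100.5] rot [-1.7999e+02  1.0000e-02 -8.6020e+01] F [ 0.4  0.3 -2.1] open 0.067
 inc cm [ 36.71   6.48 -13.47] | 39.6 turn 23.37892651572554
```

Emit:
drive_tool(
  increments=[
    [[2,0.4,-4,0],[5,0.9,-7,3],[9.5,1.7,-8.5,7],[14,2.5,-8.5,11],[18.5,3.3,-8.5,15],[23,4.1,-8.5,19],[27.5,4.9,-8.5,23],[32,5.7,-8.5,23.4],[35,6.2,-8.5,23.4],[36.6,6.5,-8,23.4],[36.6,6.5,-7.4,23.4],[36.6,6.5,-7.4,23.4]],
  ],
)

```text
clock: 19.25
tcp_pos: [529.3, 32.9, 173.0]
ee_rot: [179.8, 0.0, -109.3]
ft_force: [-0.7, 1.8, -0.9]
opening: 0.063
```

```bash
python3 - <<'E'
import pickle
from h import *
s=robot.state();pickle.dump(s,open("s19.pkl","wb"));plan(M3-g+np.array([0,0,33]),-109.4)
im=imaging.read_camera("wrist")[:,:,::-1];cv2.imwrite("pics/w19.png",im)
cv2.imwrite("pics/w19a.png",cv2.resize(im[120:340,220:420],None,fx=4,fy=2.7,interpolation=cv2.INTER_CUBIC))
E
```

```text
t 19.25 pos [529.3  32.9 173. ] rot [ 1.7984e+02  3.0000e-02 -1.0935e+02] F [-0.7  1.8 -0.9] open 0.063
 inc cm [ 0.13 -0.2   3.49] | 3.5 turn 0.05184806122571217
```

View pics/w19a.png

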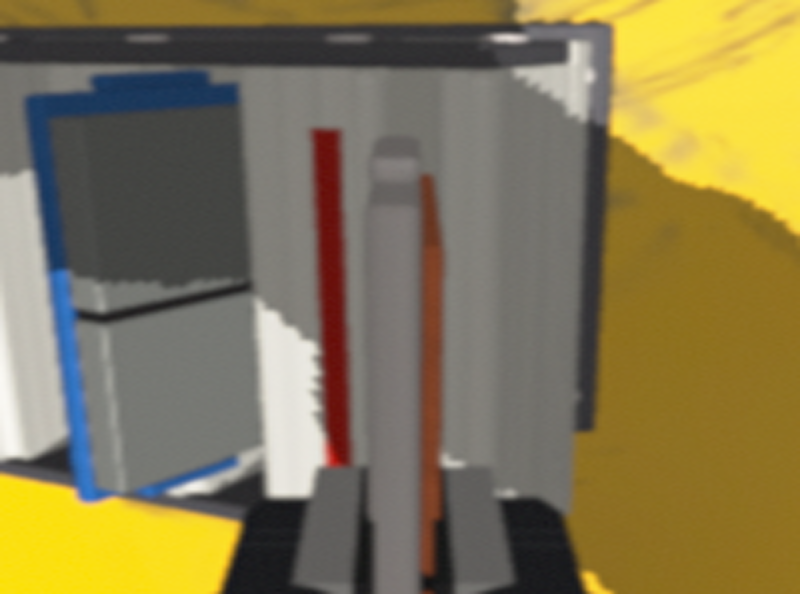

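Emit:
drive_tool(
  increments=[
    [[0.15,-0.1,2.5,0],[0.15,-0.1,5,0],[0.15,-0.1,6,0],[0.15,-0.1,6,0]],
  ],
)

```text
clock: 19.7
tcp_pos: [529.6, 31.4, 113.2]
ee_rot: [179.8, -0.0, -109.2]
ft_force: [-0.9, 0.1, -0.1]
opening: 0.07
```

Emit:
drive_tool(
  increments=[
    [[0,0,0.3,0],[0,0,0.6,0],[0,0,0.6,0]],
  ],
)

```text
clock: 20.0
tcp_pos: [531.6, 30.2, 109.1]
ee_rot: [-179.9, 0.1, -109.4]
ft_force: [0.9, 0.5, -1.5]
opening: 0.064
```

Emit:
drive_tool(
  increments=[
    [[0,0,0.3,0],[0,0,0.5,0],[0,0,0.5,0]],
  ],
)

```text
clock: 20.3
tcp_pos: [531.9, 29.8, 105.9]
ee_rot: [-179.8, 0.0, -109.3]
ft_force: [-2.0, -0.9, 14.9]
opening: 0.063
```

Emit:
drive_tool(
  increments=[
    [[0,0,0.2,0],[0,0,0.4,0],[0,0,0.4,0]],
  ],
)

```text
clock: 20.6
tcp_pos: [532.3, 29.9, 105.3]
ee_rot: [-179.8, -0.1, -109.3]
ft_force: [-8.9, 0.7, 41.2]
opening: 0.068
```

```bash
python3 - <<'E'
from h import *
plan(M3,-109.4)
im=imaging.read_camera("side")[:,:,::-1]
cv2.imwrite("pics/s20.png",cv2.resize(im[130:290,310:450],None,fx=4.3,fy=3.7,interpolation=cv2.INTER_CUBIC))
E
```

```text
t 20.6 pos [532.3  29.9 105.3] rot [-1.7976e+02 -7.0000e-02 -1.0933e+02] F [-8.9  0.7 41.2] open 0.068
 inc cm [0.04 0.19 0.02] | 0.2 turn 0.07056967613351617
```

View pics/s20.png

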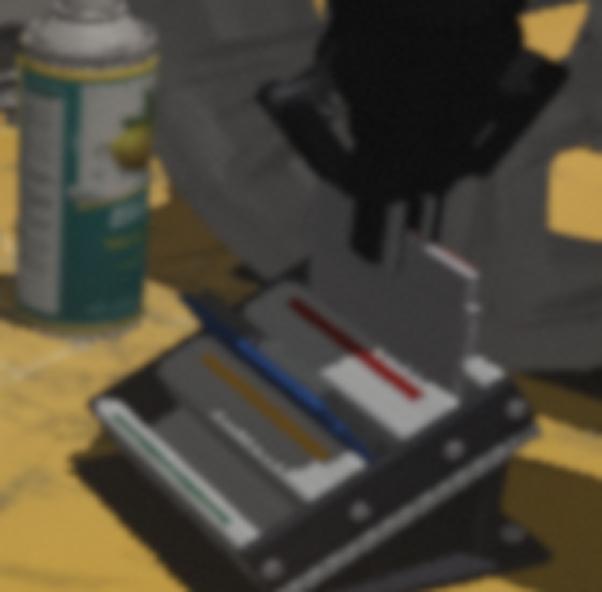

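Emit:
drive_tool(
  increments=[
    [[0.05,0,-0.5,0],[0.2,0,-0.5,0],[0.2,0,-0.2,0],[0.2,0,0,0],[0.2,0,0,0]],
  ],
)

```text
clock: 21.15
tcp_pos: [532.3, 29.7, 105.3]
ee_rot: [-179.7, 0.1, -109.3]
ft_force: [-9.5, 2.1, 45.1]
opening: 0.062
```

```bash
python3 - <<'E'
from h import *
im=cv2.imread("pics/side18.png")
cv2.imwrite("pics/s18b.png",cv2.resize(im[240:330,165:245],None,fx=8,fy=6.5,interpolation=cv2.INTER_CUBIC))
im=imaging.read_camera("side")[:,:,::-1]
cv2.imwrite("pics/s21.png",cv2.resize(im[175:250,370:440],None,fx=9,fy=8,interpolation=cv2.INTER_CUBIC))
im=imaging.read_camera("wrist")[:,:,::-1]
cv2.imwrite("pics/w21.png",cv2.resize(im[120:340,220:420],None,fx=4,fy=2.7,interpolation=cv2.INTER_CUBIC))
E
```

```text
(no output)
```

View pics/s18b.png

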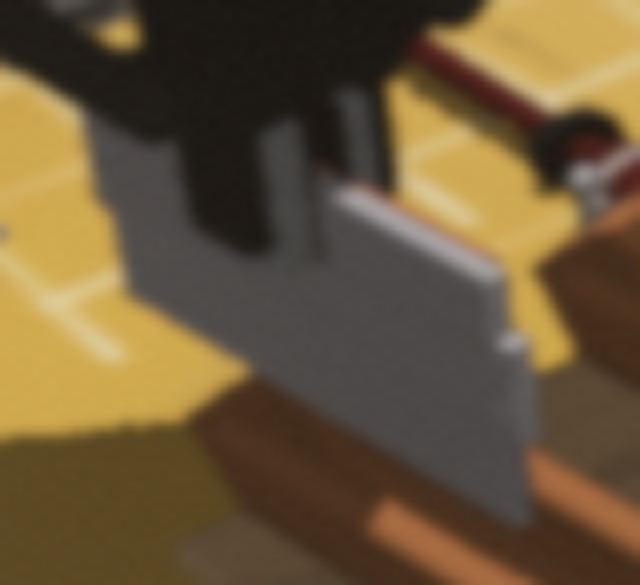

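View pics/s21.png

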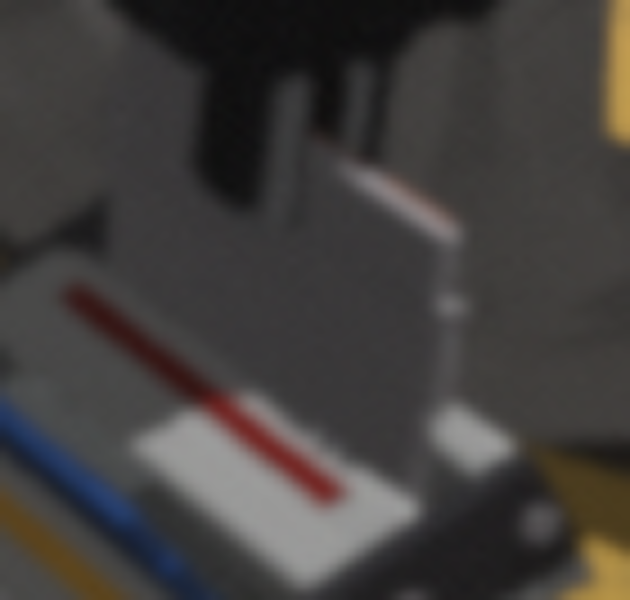

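View pics/w21.png

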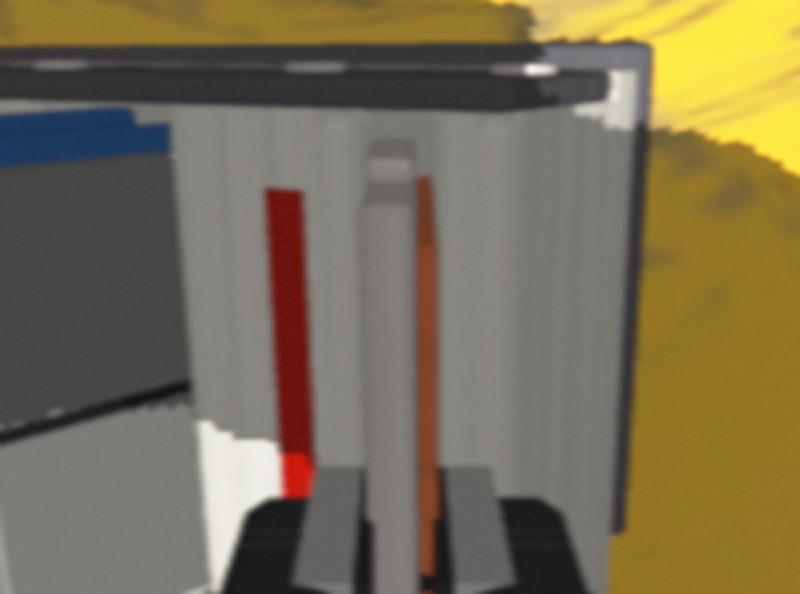

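```bash
python3 - <<'E'
from h import *
f=lambda x,y:(165+(x+.5)/8-.5,240+(y+.5)/6.5-.5)
tcp=np.array([569.5,401,100.5])
a=np.radians(-86.0);tx=np.array([np.cos(a),np.sin(a),0]);ty=np.array([np.sin(a),-np.cos(a),0])
n=-tx
# plane of front face: tool x=-3.5
for nm,uv in [("BL",f(130,292)),("BR",f(528,525)),("TR",f(500,272)),("earR",f(525,345)),("TL",f(88,118))]:
    o,d=ray("side",uv);c=tcp-3.5*tx;k=((c-o)@n)/(d@n);p=o+k*d;print(nm,p.round(1),"toolY",((p-tcp)@ty).round(1),"z-tcp",(p[2]-tcp[2]).round(1))
f=lambda x,y:(370+(x+.5)/9-.5,175+(y+.5)/8-.5)
s=robot.state();tcp=s["tcp_pos"];a=np.radians(s["ee_rot"][2]);tx=np.array([np.cos(a),np.sin(a),0]);ty=np.array([np.sin(a),-np.cos(a),0]);n=-tx
print(tcp,s["ft_force"],s["ft_torque"])
for nm,uv in [("TR",f(455,238)),("earR",f(460,305)),("BRvis",f(425,490)),("lipLine L",f(105,250)),("lipline mid",f(240,390))]:
    o,d=ray("side",uv);c=tcp-3.5*tx;k=((c-o)@n)/(d@n);p=o+k*d;print(nm,p.round(1),"toolY",((p-tcp)@ty).round(1),"z-tcp",(p[2]-tcp[2]).round(1))
E
```

```text
BL [626.3 408.5  94.8] toolY -57.2 z-tcp -5.7
BR [513.6 400.6  94.6] toolY 55.8 z-tcp -5.9
TR [513.  400.6 158.6] toolY 56.4 z-tcp 58.1
earR [508.7 400.3 143.3] toolY 60.7 z-tcp 42.8
TL [629.1 408.7 140.1] toolY -60.0 z-tcp 39.6
[532.32257847  29.69837769 105.30919242] [-8.94966476  1.90681304 45.11695784] [0.32958878 2.29541983 0.34540909]
TR [476.3  53.  160.8] toolY 60.6 z-tcp 55.5
earR [472.1  54.5 147.8] toolY 65.0 z-tcp 42.5
BRvis [473.6  54.  103.1] toolY 63.4 z-tcp -2.2
lipLine L [584.7  15.1 101.6] toolY -54.2 z-tcp -3.7
lipline mid [533.4  33.   93.4] toolY 0.1 z-tcp -11.9
```

```bash
python3 - <<'E'
import pickle
from h import *
s=robot.state();tcp=s["tcp_pos"];a=np.radians(s["ee_rot"][2]);tx=np.array([np.cos(a),np.sin(a),0]);ty=np.array([np.sin(a),-np.cos(a),0])
def rep(nm,uv,z,s):
    tcp=s["tcp_pos"];p=onz(wray(uv,s),z);print(nm,p.round(1),"toolx",((p-tcp)@tx).round(1),"tooly",((p-tcp)@ty).round(1))
f=lambda x,y:(220+(x+.5)/4-.5,120+(y+.5)/2.7-.5)
t=tcp[2]
rep("ear far end",f(392,142),t+43,s); rep("top far end",f(392,205),t+58,s)
s19=pickle.load(open("s19.pkl","rb"));t=s19["tcp_pos"][2]
rep("19 ear",f(395,140),t+43,s19);rep("19 top",f(395,208),t+58,s19)
# slot far end at row 65 (w19a), near slot: z of mouth there ~105
for x in (355,380,440): rep(f"19 slot far x{x}",f(x,68),105,s19)
rep("21 slot far",f(400,108),105,s);rep("21 lips",f(340,125),103,s);rep("21 lipb",f(440,125),108,s)
rep("19 red top",f(326,128),96.5,s19);rep("19 red bot",f(340,470),96.5,s19)
print("slot far end expected tooly",[( (M3+65*Ys-q)@ty).round(1) for q in (s19["tcp_pos"],tcp)])
E
```

```text
ear far end [591.6   9.7 148.3] toolx -0.7 tooly -62.6
top far end [586.1  11.4 163.3] toolx -0.6 tooly -56.8
19 ear [589.1  12.4 216. ] toolx -0.4 tooly -63.2
19 top [583.2  14.4 231. ] toolx -0.4 tooly -57.0
19 slot far x355 [595.1  18.  105. ] toolx -7.7 tooly -67.0
19 slot far x380 [593.7  14.1 105. ] toolx -3.6 tooly -67.0
19 slot far x440 [590.5   4.9 105. ] toolx 6.2 tooly -67.0
21 slot far [592.3   8.8 105. ] toolx -0.2 tooly -63.5
21 lips [591.8  16.7 103. ] toolx -7.4 tooly -60.4
21 lipb [588.3   5.3 108. ] toolx 4.5 tooly -60.9
19 red top [582.6  28.1  96.5] toolx -13.1 tooly -51.9
19 red bot [491.7  58.8  96.5] toolx -12.0 tooly 44.1
slot far end expected tooly [np.float64(-66.9), np.float64(-62.9)]
```

Emit:
drive_tool(
  increments=[
    [[0,0,-0.3,0],[-0.2,0,-0.3,0],[-0.4,0,-0.3,0],[-0.6,0,-0.3,0]],
  ],
  hand=0.55,
  squeeze=20,
)

```text
clock: 21.65
tcp_pos: [531.3, 32.9, 101.6]
ee_rot: [179.9, -0.1, -109.5]
ft_force: [0.2, -0.6, -0.0]
opening: 0.453
```

```bash
python3 - <<'E'
from h import *
plan(M3,-109.4)
im=imaging.read_camera("side")[:,:,::-1]
cv2.imwrite("pics/s22.png",cv2.resize(im[130:290,310:450],None,fx=4.3,fy=3.7,interpolation=cv2.INTER_CUBIC))
cv2.imwrite("pics/w22.png",imaging.read_camera("wrist")[:,:,::-1])
E
```

```text
t 21.65 pos [531.3  32.9 101.6] rot [ 1.7990e+02 -5.0000e-02 -1.0948e+02] F [ 0.2 -0.6 -0. ] open 0.453
 inc cm [ 0.29  0.01 -0.35] | 0.5 turn -0.07827538567948977
```

View pics/s22.png

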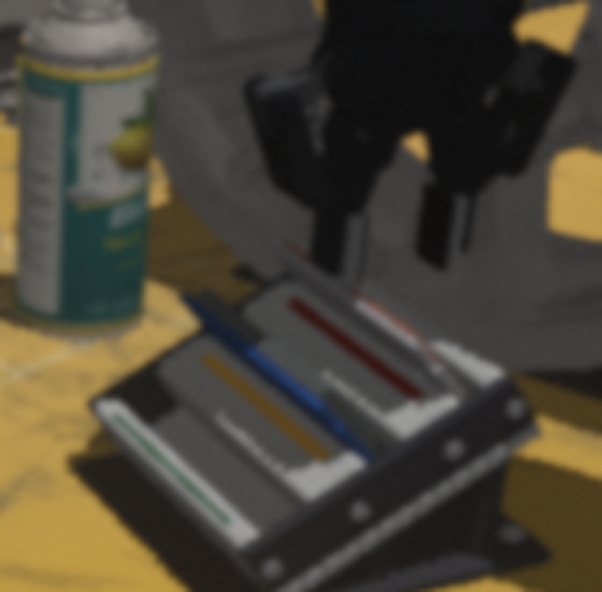

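View pics/w22.png

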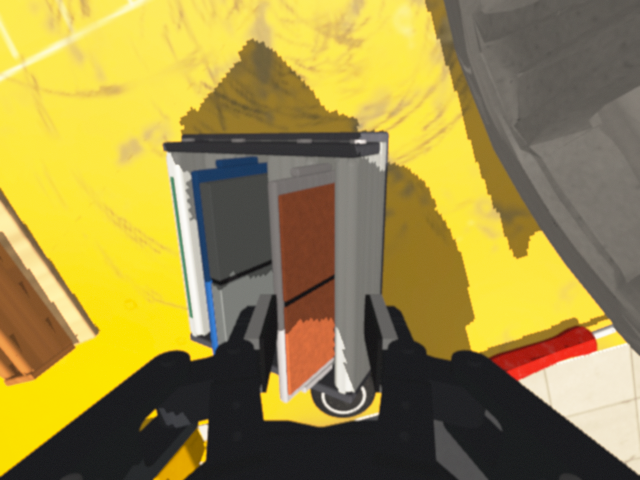

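Emit:
drive_tool(
  increments=[
    [[0,0,-2.5,0],[0,0,-5,0],[-0.7,0,-5,0],[-1.4,0,-5,0],[-1.4,0,-5,0],[-1.4,0,-5,0]],
  ],
  hand=1.0,
)

```text
clock: 22.35
tcp_pos: [535.7, 46.7, 151.3]
ee_rot: [179.9, -0.1, -109.4]
ft_force: [0.4, -1.0, 0.3]
opening: -0.0
```

```bash
python3 - <<'E'
import pickle
from h import *
s=robot.state();pickle.dump(s,open("s23.pkl","wb"))
plan((536.6,46,104),-109.4)
im=imaging.read_camera("wrist")[:,:,::-1];cv2.imwrite("pics/w23.png",im)
for b in (32,):
    for y in (-55,55):
        p=M3-5*XS+b*OUT+y*Ys; print(wproj(p,s))
E
```

```text
t 22.35 pos [535.7  46.7 151.3] rot [ 1.7987e+02 -6.0000e-02 -1.0938e+02] F [ 0.4 -1.   0.3] open -0.0
 inc cm [ 0.03 -0.12  4.73] | 4.7 turn 0.016950383805067304
[315.21234262 348.34867556]
[314.41435168 171.82710803]
```

View pics/w23.png

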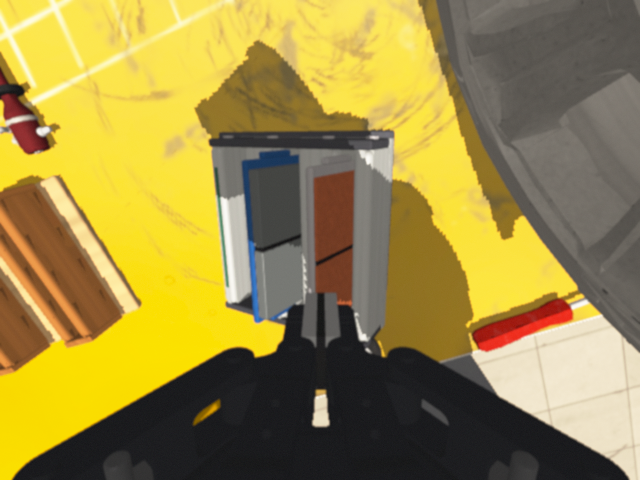

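Emit:
drive_tool(
  increments=[
    [[-0.3,0,2.5,0],[-0.3,0,4,0],[-0.3,0,4.3,0],[-0.3,0,4.6,0],[-0.3,0,4.6,0]],
  ],
)

```text
clock: 22.9
tcp_pos: [537.6, 49.2, 106.5]
ee_rot: [180.0, -0.0, -109.4]
ft_force: [0.2, -0.2, 0.1]
opening: -0.003
```

Emit:
drive_tool(
  increments=[
    [[0,0,0.2,0],[0,0,0.4,0],[0,0,0.4,0]],
  ],
)

```text
clock: 23.2
tcp_pos: [537.6, 49.2, 102.6]
ee_rot: [-180.0, 0.0, -109.4]
ft_force: [-0.1, 0.2, 0.1]
opening: -0.004
```

Emit:
drive_tool(
  increments=[
    [[0,0,0.2,0],[0,0,0.4,0],[0,0,0.4,0]],
  ],
)

```text
clock: 23.5
tcp_pos: [537.7, 49.3, 98.5]
ee_rot: [-180.0, 0.0, -109.4]
ft_force: [-0.6, -0.1, 0.6]
opening: -0.001
```

Emit:
drive_tool(
  increments=[
    [[0,0,0.2,0],[0,0,0.3,0],[0,0,0.3,0]],
  ],
)

```text
clock: 23.8
tcp_pos: [538.0, 49.5, 97.8]
ee_rot: [-179.9, -0.0, -109.4]
ft_force: [-5.5, -1.0, 18.8]
opening: 0.001
```

```bash
python3 - <<'E'
from h import *
plan((536.6,46,104),-109.4)
im=imaging.read_camera("side")[:,:,::-1]
cv2.imwrite("pics/s24.png",cv2.resize(im[170:290,320:440],None,fx=5,fy=5,interpolation=cv2.INTER_CUBIC))
E
```

```text
t 23.8 pos [538.   49.5  97.8] rot [-1.7993e+02 -4.0000e-02 -1.0943e+02] F [-5.5 -1.  18.8] open 0.001
 inc cm [ 0.37  0.01 -0.62] | 0.7 turn -0.02752830452834587
```

View pics/s24.png

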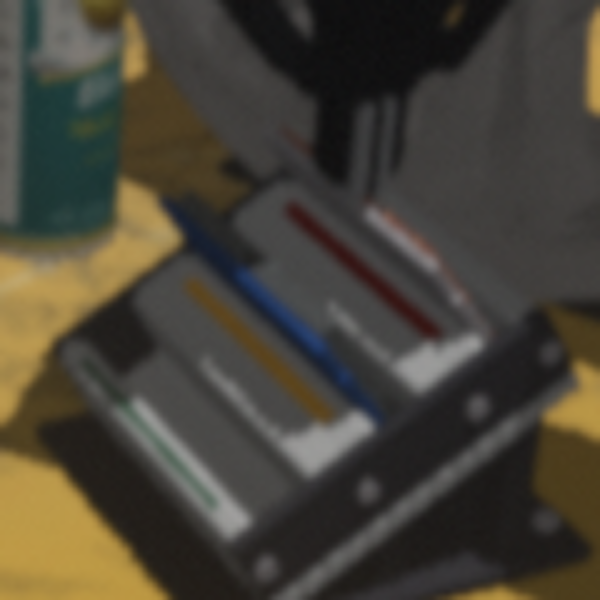

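Emit:
drive_tool(
  increments=[
    [[0,0,-4,0],[0,0,-9,0],[-3,0,-13,0],[-7.5,0,-15,0],[-12,0,-15,0],[-16,0,-15,0],[-16,0,-15,0],[-16,0,-15,0]],
  ],
)

```text
clock: 24.65
tcp_pos: [590.3, 201.2, 244.9]
ee_rot: [179.9, -0.0, -109.3]
ft_force: [-0.4, -0.9, -1.1]
opening: 0.002
```

```bash
python3 - <<'E'
import pickle
from h import *
s=robot.state();plan((536.6,46,104),-109.4)
im=imaging.read_camera("side")[:,:,::-1];cv2.imwrite("pics/side25.png",im)
f=lambda p:((proj("side",p)-[325,165])*5.5).round(0)
c=cv2.resize(im[165:275,325:435],None,fx=5.5,fy=5.5,interpolation=cv2.INTER_CUBIC);cv2.imwrite("pics/s25.png",c)
for M,w,t in ((M2,16,13),(M3,10,7)):
    for y in (-55,55): print("front top corner",f(M-w/2*XS+32*OUT+y*Ys),"back",f(M+(-w/2+t)*XS+32*OUT+y*Ys))
im=imaging.read_camera("wrist")[:,:,::-1];cv2.imwrite("pics/w25.png",im)
im=imaging.read_camera("top")[:,:,::-1];cv2.imwrite("pics/top25.png",im)
E
```

```text
t 24.65 pos [590.3 201.2 244.9] rot [ 1.7995e+02 -4.0000e-02 -1.0929e+02] F [-0.4 -0.9 -1.1] open 0.002
 inc cm [16.41 -0.07 14.11] | 21.6 turn 0.11006227363617427
front top corner [334. 404.] back [369. 378.]
front top corner [163. 241.] back [195. 217.]
front top corner [456. 312.] back [475. 298.]
front top corner [274. 158.] back [292. 145.]
```

View pics/s25.png

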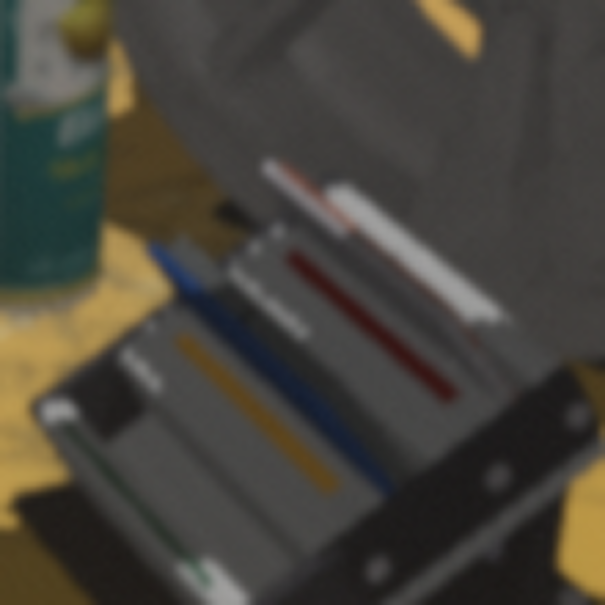

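View pics/w25.png

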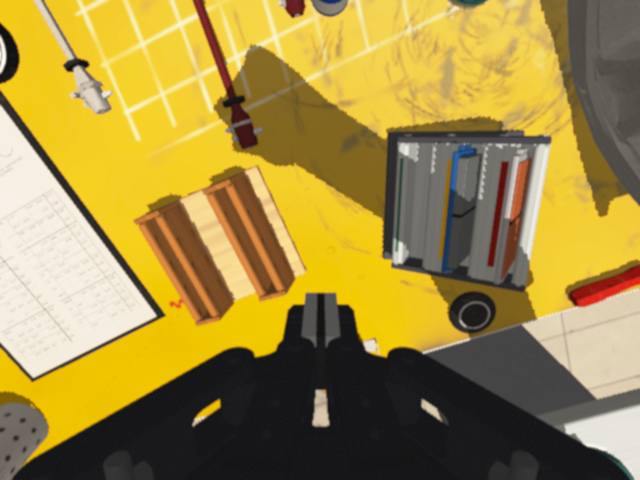

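View pics/top25.png

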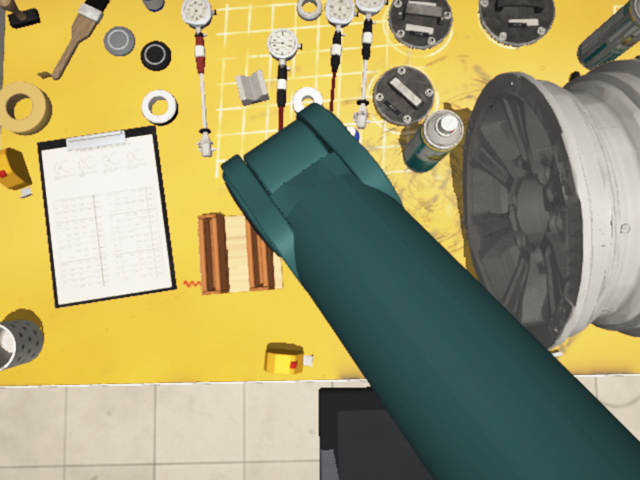

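```bash
python3 -c "
from h import *
print(robot.close_job(), robot.state()['clock'])"
```

```text
the job is handed in; nothing more can be done
the job is handed in; nothing more can be done
```

Both pads are in the gauge and the job is handed in, at about 25 s of the 58 s allowed. The 13 mm half-worn pad is in the 16 mm slot (yellow) and the 7 mm worn pad is in the 10 mm slot (red).

**How it went:** I set each pad upright with its lower edge in the slot mouth. The blue pad then tilted and dropped in as I moved the open fingers forward. The worn pad dropped in by itself when I let go. I pressed each one down on its top edge with the closed fingers.

**Last checks:**
- **Seating:** When pressed, the blue pad stopped firmly at 28 N and the worn pad at 19 N. The difference between the two stopping heights was 19.7 mm, against about 19.5 mm expected if both pads are fully down. In the side view, the far end of each top edge was within about 2 pixels of where a fully seated pad should be; the near ends were too unclear to check closely.
- **Release:** The gripper is well clear, with no force showing on the wrist.
- **Other items:** The tape measure and spray can look unmoved in the last top view, as does the cap in the last wrist view. The arm mostly hid the ink bottle, so I could not check it fully, but the gripper never went near it.

**Disagreements:**
- **Fingertip position:** The fingertips are really about 33 mm behind the reported TCP when shut. My first grasp therefore closed on air just above the blue pad, without touching it.
- **Wrist camera:** At the end of each pressing, its view of the pad edges was 6–9 pixels off the prediction. I put that down to calibration, since the pressing and side-view checks agreed.
- **Insertion force:** The worn pad touched the slot lip with about 45 N at the wrist before release. That was contact by the held pad, and well under the 120 N wrist limit.

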